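# Clear the jar capper and reset its preload

### The arm

A 7-joint arm with a two-finger parallel gripper is mounted at the origin on the work surface. World frame = base frame: x ahead of the robot, y to its left, z up, the work surface at z = 0. Lengths are in m, angles in rad, forces in N, time in s.
With the tool pointing down it reaches from about 0.425 to 1.025 m from the base axis. Payload 3.6 kg.
Tool frame: the origin (TCP) lies midway between the tips of the shut fingers; the grasp point (between the pads) lies bot.tcp_to_grasp behind it (bot.tcp_to_grasp is the distance from the TCP to the grasp point, in m); z points along the fingers, y is the direction in which the jaws open and shut (so a half turn about z gives the same grasp; the last joint's range is limited). The gripper opens to 85 mm and grips with 20 to 120 N. Pads are 22 mm wide; open, the fingers measure 114 mm over their backs; the gripper's body (76 mm by 85 mm) begins 54 mm behind the grasp point. The pads swing forward as they close: fully open they stand 13 mm farther back than shut.
Start: joints at [-1.419, 0.591, 0.048, 1.609, -0.033, 0.943, -0.034], TCP at [0.176, 0.703, 0.231] pointing down, gripper open.
Joint ranges: [-2.69, 2.69], [-0.47, 2.24], [-1.27, 1.36], [0.19, 2.51], [-1.53, 4.68], [0.08, 2.07], [-3.09, 3.09]. Speed limits (rad/s): [2.57, 2.57, 3.14, 3.14, 3.14, 3.14, 3.14].

### API

Orientations are given as [roll, pitch, yaw] about the fixed x, y, z axes, in that order (R = Rz(yaw) Ry(pitch) Rx(roll)).
In Python, from cell import bot gives the robot as it stands.
- The arm moves only by the shell command python3 -m creep 'ROWS' [FORCE]. ROWS is a JSON object of lists of equal length, an entry for each row: "slide": the shift along the world's x, y, z in mm, a list of three; "rotation": the turn, a rotation vector about the world's x, y, z in degrees, a list of three; "hand": the closure, from 0 (fully open) to 1 (shut). In form: {"slide": [[tx, ty, tz], ...], "rotation": [[ax, ay, az], ...], "hand": [hand, ...]}. A call has exactly 10 rows; each row shifts and turns the pose as measured when the row begins; what a row does not reach is not made up. A row lasts 1/8 s, in which the tool goes at most 62.5 mm and 10.7 degrees, less where a joint would pass 70% of its speed; a pose out of reach is approached as far as the arm can. A call is refused whole if a number of a shift passes 62.5 or a number of a turn 10.7, either way. A call with a gripper value outside its range is refused whole. The fingers move at their own pace and stop on an object; FORCE is the grip in N (left out, the last holds). Time passes only in rows, so rows that do not move let the fingers close, or fill a call up. It gives the time, the measured TCP pose, the force and the opening at its end, in the units of the state.
- bot.get_obs(): the state, without advancing time (a new reading comes with each control period).
- bot.grab_frame(name): name is "side" or "top"; returns (picture, depth): 420x560x3 uint8, blue, green, red; 420x560 float32, m along the optical axis (not along the pixel's ray), 0 where there is no reading.
- bot.camera_params(name): a dict with "vfov" (degrees; the focal length in pixels is half the picture's height over the tangent of half this angle, whatever the lens; pixels are square), "cx", "cy" (the principal point, pixels), "k1" (the pictures are not rectified: a ray, as slopes to the right and down, at radius r is drawn at 1 + k1 r^2 times it, then the intrinsics apply), "R" (3x3) and "t" (3): a world point X has camera coordinates R X + t. Camera axes: x right, y down, z forward; pixel columns grow to the right and rows downward; lengths in m; the calibration is good to about 2 mm. A picture is of the moment at which its call begins. camera_params takes no time and is no camera call.
- bot.hand_in(): hands the job in, once; it reports no verdict.
The state is a dict: "time": time; "qpos": joint angles; "qd": joint speeds; "tau": joint torques, N m; "ee_pos": TCP position; "eef_rot": TCP orientation; "contact_force": force on the tool from outside, world axes, zero at the start; "torque": the same for the moment, N m; "gripper_width": finger opening in m.
Only numpy, scipy, OpenCV 4.12 (cv2) and the standard library are available. Lean on these libraries where they do the work, as an engineer would, in place of code of your own. Each camera call takes 0.05 s, during which the arm holds its last target. There are 200 camera calls.

### The job

Clear the finished jars from the bench jar capper and set it for the next batch: raise the clear guard right up and swing up its stay to hold it before anything is taken out, then stand each jar upright inside the ring of its cap's colour on the mat. Once all the jars are out, wind the winged preload screw down until it bottoms and then back it off half a turn, leaving the guard up on its stay. Leave everything else on the desk where it is.

Things in the scene. Friction and masses are not known exactly. Their poses are not given: they have to be found in the camera images.
- guard (a joint): Clear guard of the bench jar capper: a flat clear plate 165 x 265 mm in a thin aluminium frame, hinged along its far edge. 0 = shut (level over the jars), opening upward; 1.57 rad = its stop, upright. Light friction holds it above about 1.45 rad; lower down it sinks slowly shut on its damper, unless the stay catches it at about 1.36. Lifting takes about 4 N at the bar.
- guard_bar (a point): Middle of the guard's black grab bar, 12 mm thick and 124 mm long, level and parallel to the guard's front edge, 215 mm from the hinge line and in the plane of the guard; 40 mm of free space between bar and plate. At 113 mm height when shut, 325 mm when fully raised. Axes: y along the bar; x from the bar towards the hinge.
- guard_hinge (a point): Point on the guard's hinge line in the middle of its width, 110 mm above the table. y axis along the hinge line. The bar goes round it in an arc of radius 215 mm.
- stay (a joint): Stay of the guard: flat steel bar, 237 mm, hooked end, red sleeve, beside the guard's end away from the capping head. Swings in an upright plane square to the hinge line. 0 = parked, level, pointing to the back; swings up to its stop at 0.64 rad, where its hook holds the pin on the guard's side edge; it passes the pin only with the guard above about 1.5 rad. Stays where left; about 1 N moves it.
- stay_grip (a point): Middle of the stay's red sleeve (60 mm long, 14 mm wide across, 16 mm high), 120 mm from the stay's pivot; height 95 mm when parked, 167 mm when set. x along the stay away from the pivot, y along the pivot's axis (across the sleeve's width).
- screw (a joint): Preload thumbscrew on top of the capping head, upright axis, right-hand thread: turned clockwise seen from above it goes down. Value = angle in rad still unscrewed: 0 = bottomed on its collar (hard stop), growing as it is turned anticlockwise; 6.28 is a full turn, half a turn back from the stop is 3.14. It rises 3 mm per turn and stays where it is left (0.08 N m of friction).
- screw_grip (a point): Middle of the thumbscrew's black wing, a flat bar 64 mm long, 12 mm thick and 30 mm high on a round hub of 34 mm; this point is on the axis, 214 mm above the table when bottomed, 13 mm below the wing's top. x along the wing, towards the end with the red mark on top; z up. Top of the head under it is 175 mm above the table.
- capper: Bench jar capper, fixed: white base 275 x 430 mm, 25 mm thick; origin on the table, x to its back, y to its left. Capping head 175 mm high at y 129 to 213 mm. Guard over y -165 to 100 mm. Stay at y = -227 mm, pivot at x = -115 mm, 95 mm up. Jars stand about 64 mm apart in a row along y on the black belt at x = -40 mm, 25 mm above the table, between end stops 32 mm high.
- mat: Grey checking mat, fixed, 230 x 230 mm, 2 mm thick, with four coloured rings.
- jar_blue_mid (a point): Centre (half-way up) of the amber jar with the blue cap: a squat closed ointment jar, diameter 52 mm, 50 mm tall, about 120 g, z up through the cap. Absent in some runs.
- ring_blue (a point): Centre of the blue ring printed on the mat, inner diameter 80 mm, on the mat's surface 2 mm above the table.
- jar_green_mid (a point): Centre (half-way up) of the amber jar with the green cap: a squat closed ointment jar, diameter 52 mm, 50 mm tall, about 120 g, z up through the cap. Absent in some runs.
- ring_green (a point): Centre of the green ring printed on the mat, inner diameter 80 mm, on the mat's surface 2 mm above the table.
- jar_yellow_mid (a point): Centre (half-way up) of the amber jar with the yellow cap: a squat closed ointment jar, diameter 52 mm, 50 mm tall, about 120 g, z up through the cap. Absent in some runs.
- ring_yellow (a point): Centre of the yellow ring printed on the mat, inner diameter 80 mm, on the mat's surface 2 mm above the table.
- jar_red_mid (a point): Centre (half-way up) of the amber jar with the red cap: a squat closed ointment jar, diameter 52 mm, 50 mm tall, about 120 g, z up through the cap. Absent in some runs.
- ring_red (a point): Centre of the red ring printed on the mat, inner diameter 80 mm, on the mat's surface 2 mm above the table.
- inhaler_teal: Bystander, not to be disturbed: teal inhaler standing upright, 72 mm tall, 60 mm long with its mouthpiece; origin under its middle.
- inhaler_orange: Bystander, not to be disturbed: white inhaler with an orange mouthpiece cap, 72 mm tall; origin under its middle.
- disc_inhaler: Bystander, not to be disturbed: purple disc inhaler lying flat, diameter 84, height 30 mm; origin under its middle.
- carton_tall: Bystander, not to be disturbed: white carton, 45 x 80 x 95 mm tall; origin under its middle.
- carton_flat: Bystander, not to be disturbed: flat carton with a green band, 75 x 130 x 30 mm tall; origin under its middle.
- tablet_tub: Bystander, not to be disturbed: white tablet tub, diameter 64, height 95 mm; origin under its middle.
- stapler: Bystander, not to be disturbed: black stapler, 130 mm long, 45 mm tall; origin under its middle.

How it is judged:
On the way, in this order (a step that is already met when the one before it is completed fails the run):
1. the guard is raised and its stay set (value of joint guard above 1.25 rad and value of joint stay above 0.56 rad), for 0.2 s.
2. every jar stands upright in the ring of its colour (horizontal distance between jar_blue_mid and ring_blue below 0.014 m and height (world z) of each of jar_blue_mid, jar_green_mid, jar_yellow_mid, jar_red_mid below 0.035 m and angle between each of jar_blue_mid, jar_green_mid, jar_yellow_mid, jar_red_mid's own z axis and vertical below 0.1 rad and horizontal distance between jar_green_mid and ring_green below 0.014 m and horizontal distance between jar_yellow_mid and ring_yellow below 0.014 m and horizontal distance between jar_red_mid and ring_red below 0.014 m), for 0.2 s.
3. the preload screw is bottomed (value of joint screw below 0.1 rad), for 0.2 s.
At the end, for the whole second after the job is handed in: Every jar present stands upright inside the ring of its cap's colour (centre within 14 mm of the ring's centre), the screw is half a turn (within 20 degrees) back from its stop, the guard is up (above 1.25 rad) and the stay set (above 0.56 rad) (all of step 1 and all of step 2 and value of joint screw between 2.79 and 3.49 rad); the robot touches nothing.
It fails at once if a jar is lifted while the stay is not set (height (world z) of any of jar_blue_mid, jar_green_mid, jar_yellow_mid, jar_red_mid above 0.09 m and value of joint stay below 0.5 rad).
It fails at once if a bystander is moved by more than 3 cm (distance of any of inhaler_teal, inhaler_orange, disc_inhaler, carton_tall, carton_flat, tablet_tub, stapler from where it was at the start of the episode above 0.03 m).
Of jar_blue, jar_green, jar_yellow, jar_red only 2 to 4 are there at a start; the rules pass over those that are not, and their reading is None.
At some moment in a run one of jar_blue, jar_green, jar_yellow, jar_red may be knocked a few centimetres aside while the robot is not near it.
It also fails if it takes over 210 s, if anything falls off the work surface, if the arm or the gripper's body presses on something with over 40 N, if the wrist force passes 120 N, or if a joint passes its speed limit or range.

## Working session

There is one attempt and no reset: what is moved stays moved. The work goes in short steps, Python scripts to look and compute and a shell command to move; the robot and the scene stay as the last step left them, time stands still between calls to the robot, and variables do not carry over. Pictures are saved under pics/ and viewed, about 12 in all and at most 16, crops included, and the job is handed in when it is done.

```bash
ls; mkdir -p pics; cat > h.py <<'E'
import numpy as np, cv2
from cell import bot
def grab(n,f=None):
    im,d=bot.grab_frame(n)
    if f: cv2.imwrite('pics/'+f,im)
    return im,d
def K(n):
    p=bot.camera_params(n); f=210/np.tan(np.radians(p['vfov'])/2)
    return p,np.array([[f,0,p['cx']],[0,f,p['cy']],[0,0,1.]])
def ray(n,uv):
    p,k=K(n); uv=np.atleast_2d(np.array(uv,float))
    s=(uv-[p['cx'],p['cy']])/k[0,0]; x=s.copy()
    for _ in range(30): x=s/(1+p['k1']*(x**2).sum(1,keepdims=True))
    R=np.array(p['R']);t=np.array(p['t'])
    return -R.T@t, np.c_[x,np.ones(len(x))]@R, x
def plane(n,uv,z):
    o,d,_=ray(n,uv); return o+d*((z-o[2])/d[:,2:])
def pts(n,uv,depth):
    o,d,_=ray(n,uv); return o+d*np.array(depth,float).reshape(-1,1)
def tri(n1,a,n2,b):
    o1,d1,_=ray(n1,a);o2,d2,_=ray(n2,b);d1,d2=d1[0],d2[0]
    s=np.linalg.lstsq(np.c_[d1,-d2],o2-o1,rcond=None)[0]
    p,q=o1+s[0]*d1,o2+s[1]*d2; return (p+q)/2,np.linalg.norm(p-q)
def proj(n,X):
    p,k=K(n); c=np.atleast_2d(X)@np.array(p['R']).T+p['t']; s=c[:,:2]/c[:,2:]
    return s*(1+p['k1']*(s**2).sum(1,keepdims=True))*k[0,0]+[p['cx'],p['cy']]
def st():
    o=bot.get_obs(); print('t',round(o['time'],2),'p',np.round(o['ee_pos'],4),'rpy',np.round(o['eef_rot'],3),'F',np.round(o['contact_force'],1),'w',round(o['gripper_width'],4),'q',np.round(o['qpos'],2))
E
python3 - <<'E'
from h import *
for n in('side','top'):
    grab(n,n+'0.png'); p,k=K(n); print(n,k[0,0],p['cx'],p['cy'],p['k1'],-np.array(p['R']).T@p['t'],np.array(p['R'])[2])
st(); print(bot.tcp_to_grasp)
E
```

```text
pics
side 391.82168751121213 279.05193978843994 218.86902077154775 -0.000991733613117417 [ 0.0754476  -0.49218538  0.92781779] [ 0.44962606  0.44412074 -0.77497947]
top 463.8956712790575 273.4521976248866 208.6730133502847 -0.04948819615138357 [ 0.44503733 -0.04327     1.48446381] [ 0.0585051  -0.00935985 -0.99824323]
t 0.1 p [0.1762 0.7025 0.2302] rpy [-3.14   0.     2.896] F [ 0.3 -0.2 -0. ] w 0.0856 q [-1.42  0.59  0.05  1.61 -0.03  0.94 -0.03]
0.0187
```

View pics/side0.png

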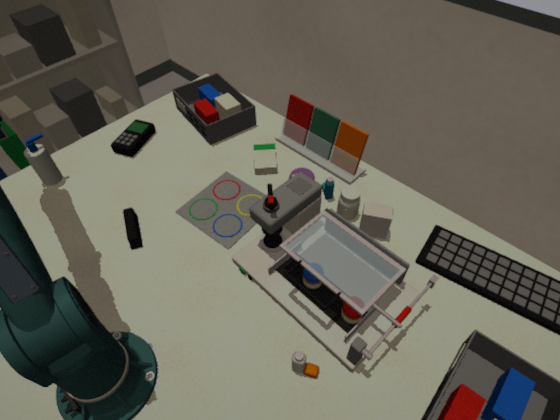

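View pics/top0.png

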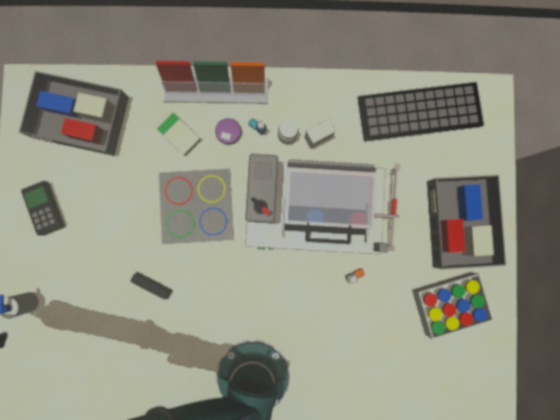

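The side view shows the capper at about (320,270) with the mat at (227,208). The top view shows the mat at (196,206), the capper over (247–397, 155–252), a blue jar at about (315,214) and a red one at about (360,215) under the guard. I'll zoom in on the capper.

```bash
python3 - <<'E'
import cv2,numpy as np
t=cv2.imread('pics/top0.png')[145:265,235:415]; s=cv2.imread('pics/side0.png')[170:375,225:445]
cv2.imwrite('pics/c1.png',cv2.resize(t,None,fx=4.4,fy=4.4,interpolation=cv2.INTER_CUBIC))
cv2.imwrite('pics/c2.png',cv2.resize(s,None,fx=2.9,fy=2.9,interpolation=cv2.INTER_CUBIC))
E
```

```text
(no output)
```

View pics/c1.png

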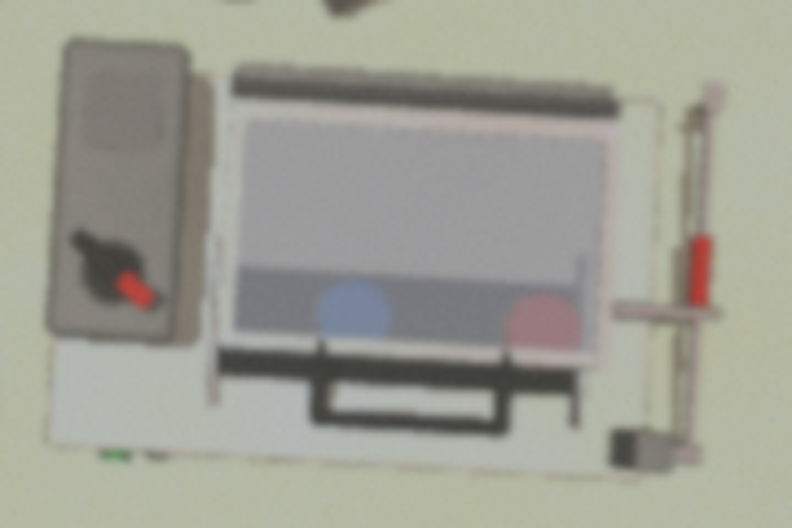

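View pics/c2.png

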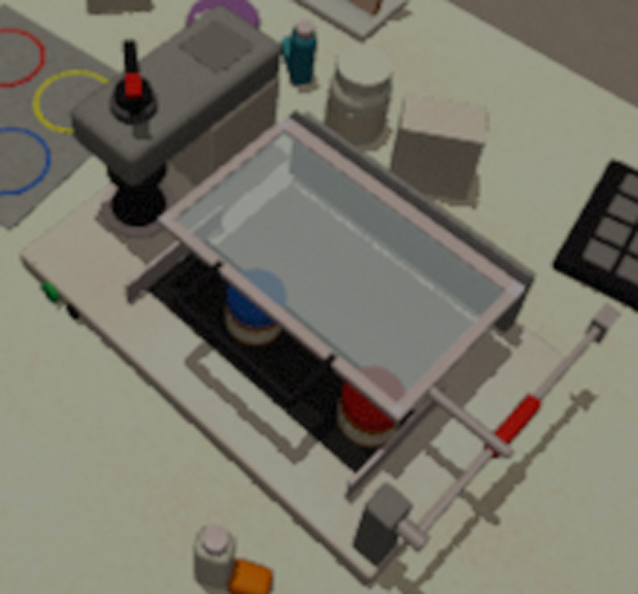

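Crops: c1 (top) shows base corners at about (45,440), (645,478) and (660,100), the grab bar from (312,420) to (508,430), the wing at (115,268) with its red mark at lower right, and the red sleeve at (700,272). Only two jars are visible: blue at (355,313) and red at (545,322). c2 (side) agrees.

```bash
cat >> h.py <<'E'
HSV={'red':[(0,110,60),(8,255,255)],'red2':[(172,110,60),(180,255,255)],'blue':[(105,90,50),(125,255,255)],'green':[(45,80,40),(85,255,255)],'yellow':[(22,110,80),(36,255,255)]}
def mask(im,c):
    h=cv2.cvtColor(im,cv2.COLOR_BGR2HSV); m=cv2.inRange(h,*HSV[c])
    if c=='red': m|=cv2.inRange(h,*HSV['red2'])
    return m
def blobs(im,c,box,amin=15):
    m=np.zeros(im.shape[:2],np.uint8); x0,y0,x1,y1=box; m[y0:y1,x0:x1]=mask(im,c)[y0:y1,x0:x1]
    n,l,s,ce=cv2.connectedComponentsWithStats(m)
    return [(ce[i].round(1).tolist(),s[i].tolist()) for i in range(1,n) if s[i][4]>=amin]
E
python3 - <<'E'
from h import *
c=lambda a:np.array([[235+x/4.4,145+y/4.4] for x,y in a])
B=plane('top',c([(45,440),(645,478),(660,100)]),.025); print('base',B.round(4), np.linalg.norm(B[0]-B[1]),np.linalg.norm(B[2]-B[1]))
d=B[0]-B[1]; print('yaw',np.degrees(np.arctan2(-d[0],d[1])))
print('bar',plane('top',c([(312,420),(508,430),(410,424)]),.113).round(4))
T=cv2.imread('pics/top0.png');S=cv2.imread('pics/side0.png')
for n,im,b in(('top',T,(150,140,420,260)),('side',S,(170,165,440,340))):
    for q in('red','blue','green','yellow'): print(n,q,blobs(im,q,b,8))
# rings: circle fit top & side
for q in('red','blue','green','yellow'):
    P=[]
    for n,im,b in(('top',T,(155,165,240,250)),('side',S,(175,170,265,250))):
        m=np.zeros(im.shape[:2],np.uint8);x0,y0,x1,y1=b
        h=cv2.cvtColor(im,cv2.COLOR_BGR2HSV); lo,hi=HSV[q]; lo=(lo[0],60,40)
        mm=cv2.inRange(h,lo,hi)
        if q=='red': mm|=cv2.inRange(h,(172,60,40),(180,255,255))
        m[y0:y1,x0:x1]=mm[y0:y1,x0:x1]
        k,l,s,ce=cv2.connectedComponentsWithStats(cv2.dilate(m,np.ones((3,3))))
        i=1+np.argmax(s[1:,2]*s[1:,3]); uv=np.argwhere((l==i)&(m>0))[:,::-1]
        X=plane(n,uv,.002)[:,:2]; A=np.c_[2*X,np.ones(len(X))]; r=np.linalg.lstsq(A,(X**2).sum(1),rcond=None)[0]
        e=cv2.fitEllipse(uv.astype(np.float32)); P.append(e[0]); print(q,n,len(uv),r[:2].round(4),'R',round(float(np.sqrt(r[2]+r[:2]@r[:2])),4))
    print('  tri',tri('top',P[0],'side',P[1]))
E
```

```text
base [[ 0.4148  0.0295  0.025 ]
 [ 0.3949 -0.4002  0.025 ]
 [ 0.6678 -0.41    0.025 ]] 0.43023725092008386 0.273039881686136
yaw -2.6474110841199705
bar [[ 0.4332 -0.1537  0.113 ]
 [ 0.4287 -0.2857  0.113 ]
 [ 0.4316 -0.2196  0.113 ]]
top red [([189.9, 184.3], [188, 181, 4, 8, 9]), ([393.6, 206.2], [392, 199, 5, 16, 63]), ([265.3, 210.4], [261, 207, 9, 8, 43])]
top blue []
top green []
top yellow [([218.7, 192.3], [207, 177, 18, 26, 49]), ([199.7, 191.6], [198, 183, 8, 18, 20])]
side red [([226.3, 189.9], [213, 180, 28, 20, 116]), ([270.4, 198.6], [268, 195, 6, 8, 47]), ([350.2, 311.2], [343, 301, 18, 18, 157]), ([403.3, 314.0], [396, 306, 15, 17, 115])]
side blue [([227.1, 225.7], [213, 214, 29, 23, 99]), ([309.5, 276.2], [303, 268, 16, 15, 104])]
side green [([202.8, 209.0], [189, 198, 29, 22, 96]), ([242.2, 270.2], [240, 267, 6, 7, 24])]
side yellow [([244.9, 203.2], [236, 194, 26, 22, 87])]
red top 249 [0.5851 0.2488] R 0.0426
red side 179 [0.5855 0.2495] R 0.0425
  tri (array([0.58493501, 0.24882533, 0.00196541]), np.float64(0.00015175349554455688))
blue top 131 [0.4885 0.1361] R 0.0424
blue side 138 [0.4893 0.1369] R 0.0426
  tri (array([0.48847026, 0.13603188, 0.00223401]), np.float64(4.3631108330419624e-06))
green top 128 [0.4805 0.2405] R 0.0424
green side 139 [0.4811 0.2416] R 0.0425
  tri (array([0.48034957, 0.2404191 , 0.00254435]), np.float64(0.00030769479788905237))
yellow top 261 [0.593  0.1441] R 0.0425
yellow side 133 [0.5935 0.145 ] R 0.0428
  tri (array([0.59291186, 0.1441175 , 0.00191314]), np.float64(0.00015069188638687004))
```

```bash
python3 -m creep '{"slide": [[17,-58,15],[17,-58,15],[17,-58,15],[17,-58,15],[17,-58,15],[17,-58,15],[17,-58,15],[17,-58,15],[17,-58,0],[17,-58,0]], "rotation": [[0,0,-5],[0,0,-5],[0,0,-5],[0,0,-5],[0,0,-5],[0,0,-5],[0,0,-5],[0,0,-5],[0,0,-5],[0,0,-5]], "hand": [0.3,0.3,0.3,0.3,0.3,0.3,0.3,0.3,0.3,0.3]}' 40; python3 - <<'E'
from h import *
st()
o=np.array([.5413,-.1903]);ex=np.array([.9992,-.0401]);ey=np.array([.0401,.9992])
def cap(p): d=p[:2]-o; return (d@ex).round(4),(d@ey).round(4)
r=plane('top',[[393.6,206.2]],.103)[0];print('sleeve',r,cap(r), tri('top',[393.6,206.2],'side',[403.3,314.0]))
r=tri('top',[265.3,210.4],'side',[270.4,198.6]);print('screwmark',r,cap(r[0]))
w=plane('top',[[235+115/4.4,145+268/4.4]],.235)[0];print('screw',w,cap(w))
for n,uv in(('blue',[309.5,276.2]),('red',[350.2,311.2])):
  r=plane('side',[uv],.07)[0];print(n,r,cap(r))
for n,uv in(('blue',(355,313)),('red',(545,322))):
  r=plane('top',[[235+uv[0]/4.4,145+uv[1]/4.4]],.075)[0];print(n,r,cap(r))
print(cap(np.array([.4316,-.2196])))
E
```

```text
time: 1.35
ee_pos: [0.3424, 0.1168, 0.3464]
eef_rot: [-3.138, -0.003, 2.003]
contact_force: [0.8, 0.4, 0.1]
gripper_width: 0.0599
t 1.35 p [0.3424 0.1168 0.3464] rpy [-3.138e+00 -3.000e-03  2.003e+00] F [0.8 0.4 0.1] w 0.0599 q [-0.97 -0.06  0.5   2.22  0.03  0.98 -0.06]
sleeve [ 0.54009226 -0.41676751  0.103     ] (np.float64(0.0079), np.float64(-0.2263)) (array([ 0.5401353 , -0.41584235,  0.10879126]), np.float64(0.0015057728055437962))
screwmark (array([ 0.51325701, -0.03274529,  0.22798908]), np.float64(0.0008526624464195243)) (np.float64(-0.0343), np.float64(0.1563))
screw [ 0.52512278 -0.02162235  0.235     ] (np.float64(-0.0229), np.float64(0.1679))
blue [ 0.4902243  -0.18535521  0.07      ] (np.float64(-0.0512), np.float64(0.0029))
red [ 0.48349512 -0.31784424  0.07      ] (np.float64(-0.0526), np.float64(-0.1298))
blue [ 0.50725428 -0.18546542  0.075     ] (np.float64(-0.0342), np.float64(0.0035))
red [ 0.5033933  -0.31757066  0.075     ] (np.float64(-0.0328), np.float64(-0.1287))
(np.float64(-0.1084), np.float64(-0.0337))
```

```bash
python3 -m creep '{"slide": [[15,-56,-3],[15,-56,-3],[15,-56,-3],[15,-56,-3],[10,-56,-3],[10,-56,-3],[0,0,0],[0,0,0],[0,0,0],[0,0,0]], "rotation": [[0,0,-4.5],[0,0,-4.5],[0,0,-4.5],[0,0,-4.5],[0,0,-4.5],[0,0,-4.5],[0,-10,0],[0,-10,0],[0,-10,0],[0,-10,0]], "hand": [0.3,0.3,0.3,0.3,0.3,0.3,0.3,0.3,0.3,0.3]}' 40; python3 - <<'E'
from h import *
st()
E
```

```text
time: 2.6
ee_pos: [0.427, -0.2284, 0.324]
eef_rot: [2.562, -0.047, 1.535]
contact_force: [0.9, 0.8, 0.1]
gripper_width: 0.0598
t 2.6 p [ 0.427  -0.2284  0.324 ] rpy [ 2.562 -0.047  1.535] F [0.9 0.8 0.1] w 0.0598 q [-0.28  0.03  0.93  2.36 -0.95  0.47  1.4 ]
```

```bash
python3 -m creep '{"slide": [[-8,1,-22],[-8,1,-22],[-8,2,-22],[-8,2,-22],[-8,2,-22],[-8,1,-22],[0,0,0],[0,0,0],[0,0,0],[0,0,0]], "rotation": [[0,-2,0],[0,-2,0],[0,-2,0],[0,-2,0],[0,0,0],[0,0,0],[0,0,0],[0,0,0],[0,0,0],[0,0,0]], "hand": [0.65,0.65,0.65,0.65,0.65,0.65,0.65,0.65,0.65,0.65]}' 40; python3 - <<'E'
from h import *
st(); im,d=grab('side'); t,_=grab('top'); a=cv2.resize(im[170:370,225:425],None,fx=2,fy=2); b=cv2.resize(t[150:350,220:420],None,fx=2,fy=2); cv2.imwrite('pics/a3.png',np.hstack([a,b]))
E
```

```text
time: 3.85
ee_pos: [0.3809, -0.2379, 0.2538]
eef_rot: [2.488, -0.079, 1.566]
contact_force: [0.5, 0.2, -0.5]
gripper_width: 0.03
t 3.85 p [ 0.3809 -0.2379  0.2538] rpy [ 2.488 -0.079  1.566] F [ 0.5  0.2 -0.5] w 0.03 q [ 0.45  0.17  0.39  2.51 -1.53  0.57  2.18]
```

View pics/a3.png

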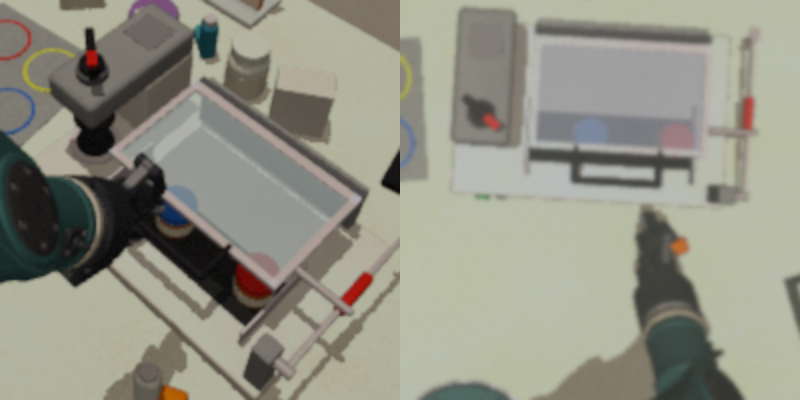

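```bash
cat >> h.py <<'E'
from scipy.spatial.transform import Rotation as Ro
def ax():
    o=bot.get_obs(); R=Ro.from_euler('xyz',o['eef_rot']).as_matrix(); print('jaw',R[:,1].round(3),'dir',R[:,2].round(3)); return R
def need(jaw,d):
    "rotation vector (deg) to bring tool to jaw axis/direction"
    R=ax(); z=np.array(d,float);z/=np.linalg.norm(z); y=np.array(jaw,float); y-=y@z*z; y/=np.linalg.norm(y)
    if y@R[:,1]<0: y=-y
    T=np.c_[np.cross(y,z),y,z]; r=np.degrees((Ro.from_matrix(T@R.T)).as_rotvec()); print('need rot',r.round(1)); return r
E
python3 -m creep '{"slide": [[15,0,-15],[15,0,-15],[15,0,-15],[5,0,-15],[0,0,-15],[0,0,-5],[0,0,0],[0,0,0],[0,0,0],[0,0,0]], "rotation": [[0,0,0],[0,0,0],[0,0,0],[0,0,0],[0,0,0],[0,0,0],[0,0,0],[0,0,0],[0,0,0],[0,0,0]], "hand": [0.65,0.65,0.65,0.65,0.65,0.65,0.65,0.65,0.65,0.65]}' 40; python3 - <<'E'
from h import *
st(); need((.9992,-.0401,0),(.5,-.02,-.866)); need((.9992,-.0401,0),(.64,-.025,-.77))
E
```

```text
time: 5.2
ee_pos: [0.3921, -0.2424, 0.1863]
eef_rot: [2.585, -0.098, 1.581]
contact_force: [-0.0, 0.2, 0.2]
gripper_width: 0.0301
t 5.2 p [ 0.3921 -0.2424  0.1863] rpy [ 2.585 -0.098  1.581] F [-0.   0.2  0.2] w 0.0301 q [ 1.43  0.44 -0.88  2.45 -1.53  0.08  2.17]
jaw [ 0.85  -0.043  0.526] dir [ 0.527  0.089 -0.845]
need rot [-5.6  2.  -2.8]
jaw [ 0.85  -0.043  0.526] dir [ 0.527  0.089 -0.845]
need rot [-5.7 -7.8 -3.3]
```

```bash
python3 -m creep '{"slide": [[2,0,-9],[6,0,-9],[6,0,-9],[6,0,-9],[6,0,-9],[6,0,-9],[0,0,0],[0,0,0],[0,0,0],[0,0,0]], "rotation": [[0,0,0],[0,0,0],[0,0,0],[0,0,0],[0,0,0],[0,0,0],[0,0,0],[0,0,0],[0,0,0],[0,0,0]], "hand": [0.65,0.65,0.65,0.65,0.65,0.65,0.65,0.65,0.65,0.65]}' 40; python3 - <<'E'
from h import *
st(); need((.9992,-.0401,0),(.5,-.02,-.866))
im,d=grab('side'); t,_=grab('top'); a=cv2.resize(im[200:340,245:385],None,fx=2.8,fy=2.8); b=cv2.resize(t[150:350,220:420],None,fx=1.96,fy=1.96); cv2.imwrite('pics/a4.png',np.hstack([a,b]))
E
```

```text
time: 6.45
ee_pos: [0.4268, -0.2575, 0.1533]
eef_rot: [2.613, -0.121, 1.596]
contact_force: [0.1, -0.5, -1.0]
gripper_width: 0.0301
t 6.45 p [ 0.4268 -0.2575  0.1533] rpy [ 2.613 -0.121  1.596] F [ 0.1 -0.5 -1. ] w 0.0301 q [ 1.27  0.52 -0.73  2.39 -1.53  0.08  2.18]
jaw [ 0.865 -0.039  0.5  ] dir [ 0.501  0.116 -0.857]
need rot [-6.9  0.3 -3.7]
```

View pics/a4.png

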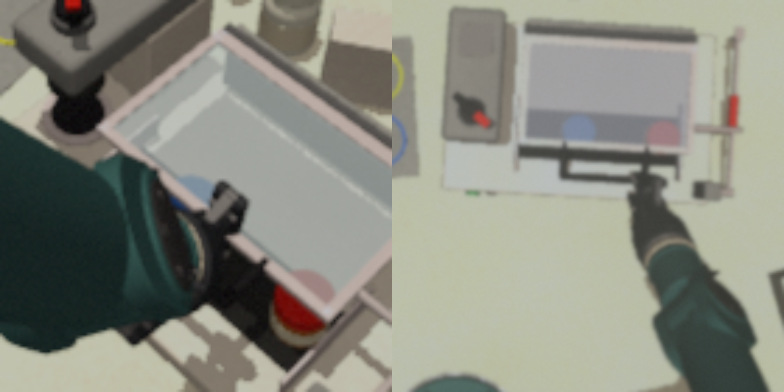

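```bash
python3 -m creep '{"slide": [[-4,8,2],[-4,8,2],[-4,8,2],[-4,8,2],[0,4,0],[0,0,0],[0,0,0],[0,0,0],[0,0,0],[0,0,0]], "rotation": [[-1,0,0],[-1,0,0],[-1,0,0],[-1,0,0],[-1,0,0],[0,0,0],[0,0,0],[0,0,0],[0,0,0],[0,0,0]], "hand": [0.65,0.65,0.65,0.65,0.65,0.65,0.65,0.65,0.65,0.65]}' 40; python3 - <<'E'
from h import *
st(); need((.9992,-.0401,0),(.5,-.02,-.866))
E
```

```text
time: 7.8
ee_pos: [0.4104, -0.2296, 0.1823]
eef_rot: [2.638, -0.044, 1.606]
contact_force: [-0.2, 0.4, -0.6]
gripper_width: 0.0297
t 7.8 p [ 0.4104 -0.2296  0.1823] rpy [ 2.638 -0.044  1.606] F [-0.2  0.4 -0.6] w 0.0297 q [ 1.19  0.38 -0.69  2.44 -1.53  0.08  2.12]
jaw [0.876 0.01  0.482] dir [ 0.481  0.056 -0.875]
need rot [-2.5 -1.2 -4.3]
```

```bash
python3 -m creep '{"slide": [[-6,0,0],[2,0,-10],[4,0,-10],[4,0,-10],[4,0,-10],[0,0,0],[0,0,0],[0,0,0],[0,0,0],[0,0,0]], "rotation": [[0,4,0],[0,4,0],[0,0,0],[0,0,0],[0,0,0],[0,0,0],[0,0,0],[0,0,0],[0,0,0],[0,0,0]], "hand": [0.65,0.65,0.65,0.65,0.65,0.65,0.65,0.65,0.65,0.65]}' 40; python3 - <<'E'
from h import *
st(); need((.9992,-.0401,0),(.4,-.02,-.92))
E
```

```text
time: 9.05
ee_pos: [0.4227, -0.2301, 0.1398]
eef_rot: [2.757, -0.048, 1.601]
contact_force: [0.9, 0.3, -0.5]
gripper_width: 0.0299
t 9.05 p [ 0.4227 -0.2301  0.1398] rpy [ 2.757 -0.048  1.601] F [ 0.9  0.3 -0.5] w 0.0299 q [ 0.85  0.42 -0.37  2.4  -1.22  0.1   1.77]
jaw [0.927 0.01  0.375] dir [ 0.374  0.056 -0.926]
need rot [-3.  -1.5 -4.1]
```

```bash
python3 -m creep '{"slide": [[2,0,-10],[4,0,-10],[4,0,-10],[4,0,-10],[0,0,0],[0,0,0],[0,0,0],[0,0,0],[0,0,0],[0,0,0]], "rotation": [[0,0,0],[0,0,0],[0,0,0],[0,0,0],[0,0,0],[0,0,0],[0,0,0],[0,0,0],[0,0,0],[0,0,0]], "hand": [0.65,0.65,0.65,0.65,0.65,0.65,0.65,0.65,0.65,0.65]}' 40; python3 - <<'E'
from h import *
st(); need((.9992,-.0401,0),(.4,-.02,-.92))
im,d=grab('side'); t,_=grab('top'); a=cv2.resize(im[200:340,245:385],None,fx=2.8,fy=2.8); b=cv2.resize(t[180:280,270:370],None,fx=3.92,fy=3.92); cv2.imwrite('pics/a5.png',np.hstack([a,b]))
E
```

```text
time: 10.3
ee_pos: [0.44, -0.2362, 0.1108]
eef_rot: [2.771, -0.057, 1.604]
contact_force: [-0.2, -0.1, -0.3]
gripper_width: 0.0302
t 10.3 p [ 0.44   -0.2362  0.1108] rpy [ 2.771 -0.057  1.604] F [-0.2 -0.1 -0.3] w 0.0302 q [ 0.82  0.5  -0.35  2.38 -1.53  0.08  2.08]
jaw [0.932 0.011 0.362] dir [ 0.361  0.065 -0.93 ]
need rot [-3.5 -2.3 -4.3]
```

View pics/a5.png

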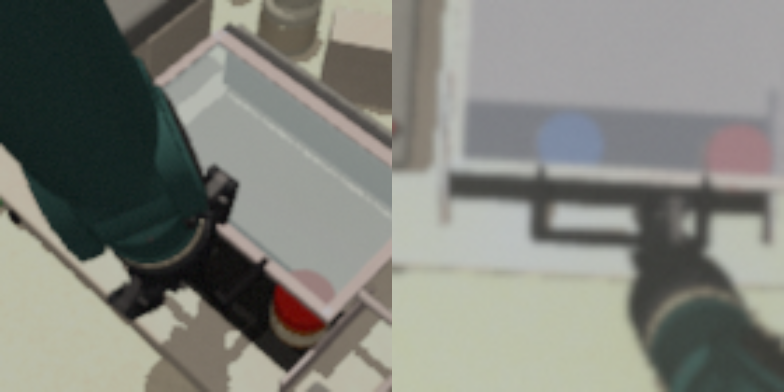

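```bash
python3 -m creep '{"slide": [[-3,2,-7],[-1,2,-7],[0,0,-6],[0,0,0],[0,0,0],[0,0,0],[0,0,0],[0,0,0],[0,0,0],[0,0,0]], "rotation": [[0,2,0],[0,2,0],[0,0,0],[0,0,0],[0,0,0],[0,0,0],[0,0,0],[0,0,0],[0,0,0],[0,0,0]], "hand": [0.65,0.65,0.65,0.65,0.75,0.85,0.9,0.95,1,1]}' 30; python3 - <<'E'
from h import *
st(); ax()
E
```

```text
time: 11.65
ee_pos: [0.4398, -0.2321, 0.0921]
eef_rot: [2.836, -0.062, 1.598]
contact_force: [2.6, 0.6, -1.6]
gripper_width: 0.0112
t 11.65 p [ 0.4398 -0.2321  0.0921] rpy [ 2.836 -0.062  1.598] F [ 2.6  0.6 -1.6] w 0.0112 q [ 0.63  0.52 -0.14  2.36 -1.36  0.14  1.88]
jaw [0.954 0.007 0.3  ] dir [ 0.299  0.067 -0.952]
```

```bash
python3 -m creep '{"slide": [[-1,0,18],[1,0,18],[2,0,18],[4,0,18],[5,0,17],[7,0,17],[8,0,16],[10,-1,15],[0,0,0],[0,0,0]], "rotation": [[0,5,0],[0,5,0],[0,5,0],[0,5,0],[0,5,0],[0,5,0],[0,5,0],[0,5,0],[0,0,0],[0,0,0]], "hand": [1,1,1,1,1,1,1,1,1,1]}' 30; python3 - <<'E'
from h import *
st(); ax()
E
```

```text
time: 12.9
ee_pos: [0.4667, -0.2336, 0.2175]
eef_rot: [-2.751, -0.06, 1.534]
contact_force: [0.1, 0.9, -1.1]
gripper_width: 0.011
t 12.9 p [ 0.4667 -0.2336  0.2175] rpy [-2.751 -0.06   1.534] F [ 0.1  0.9 -1.1] w 0.011 q [-0.19  0.66  0.82  1.87 -0.33  1.19  0.76]
jaw [ 0.925 -0.011 -0.38 ] dir [-0.378  0.069 -0.923]
```

```bash
python3 -m creep '{"slide": [[8,0,16],[9,0,16],[11,0,15],[12,-1,14],[13,0,13],[14,-1,12],[15,0,10],[16,-1,9],[0,0,0],[0,0,0]], "rotation": [[0,5,0],[0,5,0],[0,5,0],[0,5,0],[0,5,0],[0,5,0],[0,5,0],[0,5,0],[0,0,0],[0,0,0]], "hand": [1,1,1,1,1,1,1,1,1,1]}' 30; python3 - <<'E'
from h import *
st(); ax()
E
```

```text
time: 14.15
ee_pos: [0.5697, -0.2382, 0.3065]
eef_rot: [-2.065, -0.031, 1.507]
contact_force: [0.5, 1.9, 0.9]
gripper_width: 0.0109
t 14.15 p [ 0.5697 -0.2382  0.3065] rpy [-2.065 -0.031  1.507] F [0.5 1.9 0.9] w 0.0109 q [-0.11  1.01  0.79  1.26 -0.09  2.04  0.7 ]
jaw [ 0.475 -0.003 -0.88 ] dir [-0.878  0.07  -0.474]
```

```bash
python3 -m creep '{"slide": [[0,0,0],[10,0,1],[10,0,1],[10,0,1],[10,0,1],[10,0,0],[10,-1,0],[10,-1,0],[6,-1,0],[0,0,0]], "rotation": [[0,0,0],[0,-4,0],[0,-4,0],[0,-4,0],[0,-4,0],[0,-4,0],[0,-4,0],[0,-4,0],[0,0,0],[0,0,0]], "hand": [0.75,0.75,0.75,0.75,0.75,0.75,0.75,0.75,0.75,0.75]}' 30; python3 - <<'E'
from h import *
st(); ax()
im,d=grab('side'); t,_=grab('top'); a=cv2.resize(im[150:350,225:425],None,fx=2,fy=2); b=cv2.resize(t[130:270,240:380],None,fx=2.86,fy=2.86)[:400,:400]; cv2.imwrite('pics/a6.png',np.hstack([a,b]))
E
```

```text
time: 15.4
ee_pos: [0.6493, -0.2427, 0.3196]
eef_rot: [-2.596, -0.059, 1.528]
contact_force: [-1.0, -0.6, -0.1]
gripper_width: 0.0215
t 15.4 p [ 0.6493 -0.2427  0.3196] rpy [-2.596 -0.059  1.528] F [-1.  -0.6 -0.1] w 0.0215 q [-0.11  0.86  0.8   1.24 -0.33  1.76  0.64]
jaw [ 0.856 -0.006 -0.518] dir [-0.516  0.072 -0.854]
```

View pics/a6.png

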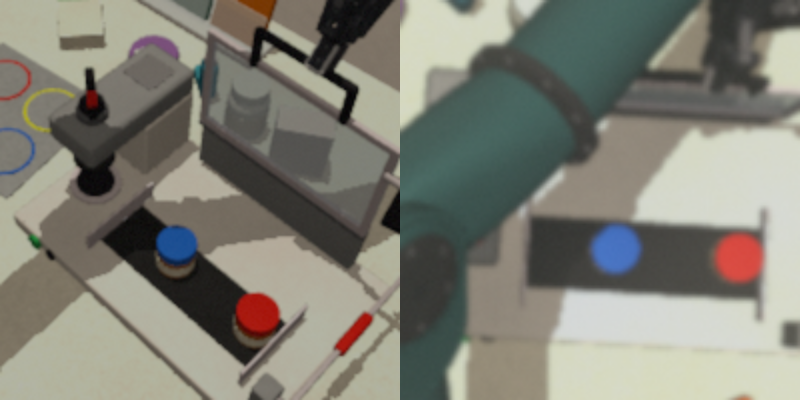

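```bash
python3 -m creep '{"slide": [[6,0,0],[5,0,0],[0,0,0],[-4,0,0],[5,-1,9],[10,-1,17],[10,-1,17],[10,-1,17],[10,-1,17],[0,0,0]], "rotation": [[0,0,0],[0,0,0],[0,0,0],[0,0,0],[0,0,0],[0,0,0],[0,0,0],[0,0,0],[0,0,0],[0,0,0]], "hand": [0.75,0.75,0.75,0.7,0.7,0.7,0.7,0.7,0.7,0.7]}' 30; python3 - <<'E'
from h import *
st(); ax()
S,d=grab('side'); T,_=grab('top')
cv2.imwrite('pics/side7.png',S); cv2.imwrite('pics/top7.png',T)
for q in('red','blue','green','yellow'): print(q,blobs(T,q,(245,140,400,262),8),blobs(S,q,(255,225,440,340),8))
E
```

```text
time: 16.75
ee_pos: [0.7003, -0.247, 0.3988]
eef_rot: [-2.581, -0.059, 1.526]
contact_force: [-0.5, 0.8, -0.2]
gripper_width: 0.0253
t 16.75 p [ 0.7003 -0.247   0.3988] rpy [-2.581 -0.059  1.526] F [-0.5  0.8 -0.2] w 0.0253 q [-0.05  0.89  0.8   0.96 -0.34  1.99  0.6 ]
jaw [ 0.847 -0.007 -0.531] dir [-0.529  0.074 -0.845]
red [([393.4, 208.2], [391, 199, 6, 19, 80]), ([358.1, 219.6], [350, 211, 17, 18, 247])] [([353.2, 307.0], [343, 296, 22, 23, 399]), ([401.4, 316.2], [392, 306, 19, 22, 148])]
blue [([315.3, 216.6], [307, 208, 18, 18, 247])] [([312.8, 272.2], [303, 263, 21, 20, 328])]
green [] []
yellow [] []
```

View pics/side7.png

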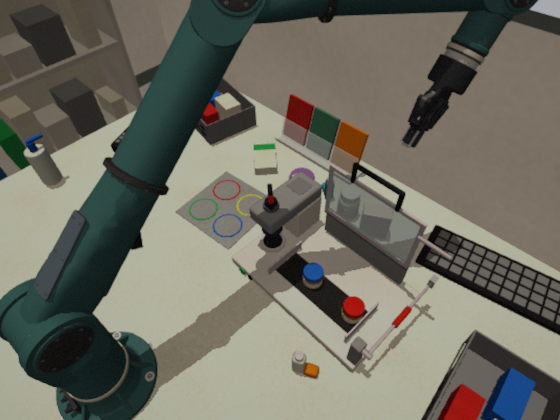

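The guard is upright and its bar is free. Two jars stand on the belt, blue at side pixel (313,272) and red at (353,307). The parked stay has its sleeve at (402,316). Next: the stay.

```bash
python3 -m creep '{"slide": [[0,-20,0],[0,-20,0],[0,-20,0],[-16,-20,0],[-20,-20,0],[-20,-20,0],[-20,-20,0],[-20,-20,0],[-20,-10,0],[-20,0,0]], "rotation": [[0,-8,0],[0,-8,0],[0,-8,0],[0,-8,0],[0,0,-10],[0,0,-10],[0,0,-10],[0,0,-10],[0,0,-10],[0,0,-10]], "hand": [0.4,0.4,0.4,0.4,0.4,0.4,0.4,0.4,0.4,0.4]}' 30; python3 - <<'E'
from h import *
st(); need((-.0401,-.9992,0),(0,0,-1))
o=np.array([.5413,-.1903]);ex=np.array([.9992,-.0401]);ey=np.array([.0401,.9992])
for n,a,b in(('blue',[315.3,216.6],[312.8,272.2]),('red',[358.1,219.6],[353.2,307.0])):
  r=plane('top',[a],.075)[0]; print(n,r, plane('side',[b],.07)[0],((r[:2]-o)@ex,(r[:2]-o)@ey),tri('top',a,'side',b))
E
```

```text
time: 18.1
ee_pos: [0.5535, -0.4154, 0.386]
eef_rot: [3.141, -0.08, 0.482]
contact_force: [-0.1, -0.9, -0.2]
gripper_width: 0.0513
t 18.1 p [ 0.5535 -0.4154  0.386 ] rpy [ 3.141 -0.08   0.482] F [-0.1 -0.9 -0.2] w 0.0513 q [-0.03  0.61  1.09  1.57 -0.64  1.31  0.07]
jaw [ 0.463 -0.886  0.001] dir [ 0.071  0.036 -0.997]
need rot [ -1.    4.5 -29.9]
blue [ 0.50582047 -0.18431884  0.075     ] [ 0.50480985 -0.18382453  0.07      ] (np.float64(-0.03569099118786525), np.float64(0.004553645645996232)) (array([ 0.50548936, -0.1842807 ,  0.06982194]), np.float64(0.0015628291516838746))
red [ 0.49902293 -0.31526147  0.075     ] [ 0.49704718 -0.31648781  0.07      ] (np.float64(-0.037232288671830455), np.float64(-0.12655681467683852)) (array([ 0.49892701, -0.3163195 ,  0.06708154]), np.float64(0.0012157234824460583))
```

```bash
python3 -m creep '{"slide": [[-5,0,-30],[-5,0,-40],[-4,-1,-40],[0,0,-40],[0,0,-40],[0,0,-40],[0,0,0],[0,0,0],[0,0,0],[0,0,0]], "rotation": [[0,1.5,-10],[0,1.5,-10],[0,1.5,-10],[0,0,0],[0,0,0],[0,0,0],[0,0,0],[0,0,0],[0,0,0],[0,0,0]], "hand": [0.4,0.4,0.4,0.4,0.4,0.4,0.4,0.4,0.4,0.4]}' 30; python3 - <<'E'
from h import *
st(); need((-.045,-.999,0),(0,0,-1))
T,_=grab('top'); cv2.imwrite('pics/a8.png',np.hstack([cv2.resize(T[150:250,330:430],None,fx=3.9,fy=3.9),cv2.resize(grab('side')[0][250:350,340:440],None,fx=3.9,fy=3.9)]))
E
```

```text
time: 19.35
ee_pos: [0.5328, -0.4134, 0.1505]
eef_rot: [-3.126, -0.002, -0.068]
contact_force: [0.1, -0.0, -0.3]
gripper_width: 0.0511
t 19.35 p [ 0.5328 -0.4134  0.1505] rpy [-3.126e+00 -2.000e-03 -6.800e-02] F [ 0.1 -0.  -0.3] w 0.0511 q [-0.01  0.89  1.06  1.81 -0.93  1.04 -0.21]
jaw [-0.068 -0.998 -0.015] dir [ 0.003  0.015 -1.   ]
need rot [-0.9  0.1  1.3]
```

View pics/a8.png

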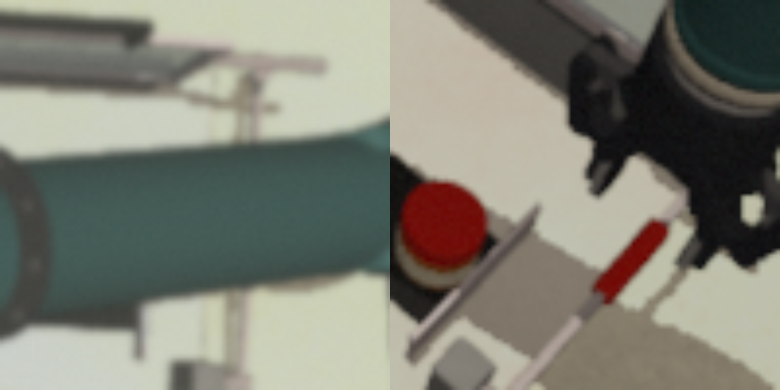

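The sleeve lies between the open fingers in the side view. Lower and grip.

```bash
python3 -m creep '{"slide": [[1,-1,-20],[1,-1,-20],[1,0,-20],[0,0,-5],[0,0,0],[0,0,0],[0,0,0],[0,0,0],[0,0,0],[0,0,0]], "rotation": [[0,0,1],[0,0,0],[0,0,0],[0,0,0],[0,0,0],[0,0,0],[0,0,0],[0,0,0],[0,0,0],[0,0,0]], "hand": [0.4,0.4,0.4,0.4,0.8,1,1,1,1,1]}' 25; python3 - <<'E'
from h import *
st()
E
```

```text
time: 20.7
ee_pos: [0.5354, -0.4158, 0.0801]
eef_rot: [-3.127, -0.0, -0.048]
contact_force: [-1.1, -0.4, -2.0]
gripper_width: 0.0135
t 20.7 p [ 0.5354 -0.4158  0.0801] rpy [-3.127 -0.    -0.048] F [-1.1 -0.4 -2. ] w 0.0135 q [ 0.03  0.97  0.97  1.83 -1.01  0.95 -0.14]
```

```bash
python3 -m creep '{"slide": [[1,0,9],[0,0,9],[-1,0,9],[-1,0,9],[-2,0,9],[-3,0,9],[-4,0,9],[-4,0,9],[-5,0,9],[0,0,0]], "rotation": [[0,-4.6,0],[0,-4.6,0],[0,-4.6,0],[0,-4.6,0],[0,-4.6,0],[0,-4.6,0],[0,-4.6,0],[0,-4.6,0],[0,-3,0],[0,0,0]], "hand": [1,1,1,1,1,1,1,1,1,1]}' 25; python3 - <<'E'
from h import *
st();ax()
T,_=grab('top'); cv2.imwrite('pics/a9.png',np.hstack([cv2.resize(T[130:250,310:430],None,fx=3.3,fy=3.3),cv2.resize(grab('side')[0][200:350,320:470],None,fx=2.64,fy=2.64)]))
E
```

```text
time: 21.95
ee_pos: [0.5289, -0.4144, 0.1391]
eef_rot: [-3.06, -0.625, -0.068]
contact_force: [-2.4, 4.4, -3.0]
gripper_width: 0.0138
t 21.95 p [ 0.5289 -0.4144  0.1391] rpy [-3.06  -0.625 -0.068] F [-2.4  4.4 -3. ] w 0.0138 q [ 0.9   0.6  -0.13  2.1  -1.53  0.4   0.63]
jaw [-0.021 -0.998 -0.066] dir [ 0.587  0.042 -0.808]
```

View pics/a9.png

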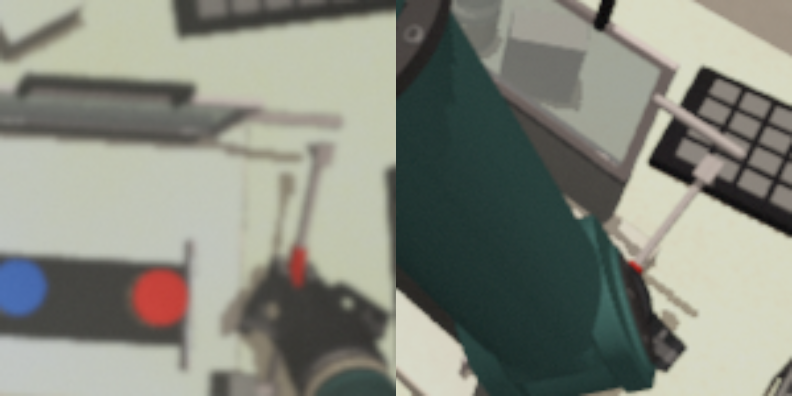

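```bash
python3 -m creep '{"slide": [[-4,0,8],[-4,0,8],[-4,0,8],[-4,0,8],[0,0,0],[0,0,0],[0,0,0],[0,0,0],[0,0,0],[0,0,0]], "rotation": [[0,0,0],[0,0,0],[0,0,0],[0,0,0],[0,0,0],[0,0,0],[0,0,0],[0,0,0],[0,0,0],[0,0,0]], "hand": [1,1,1,1,1,1,1,1,1,1]}' 25; python3 - <<'E'
from h import *
st();ax()
S,d=grab('side'); cv2.imwrite('pics/s10.png',S)
p=[(320+(705-396)/2.64,200+175/2.64)]
print(blobs(S,'red',(380,240,480,340),5))
E
```

```text
time: 23.3
ee_pos: [0.5162, -0.4148, 0.1569]
eef_rot: [-3.08, -0.588, -0.059]
contact_force: [1.2, 0.7, -1.9]
gripper_width: 0.0133
t 23.3 p [ 0.5162 -0.4148  0.1569] rpy [-3.08  -0.588 -0.059] F [ 1.2  0.7 -1.9] w 0.0133 q [ 0.86  0.55 -0.07  2.1  -1.39  0.41  0.49]
jaw [-0.025 -0.998 -0.051] dir [ 0.556  0.029 -0.83 ]
[]
```

```bash
python3 -m creep '{"slide": [[-4,0,6],[-3,0,5],[0,0,0],[0,0,0],[0,0,0],[0,0,0],[-7,0,10],[-14,0,20],[-14,0,20],[0,0,0]], "rotation": [[0,0,0],[0,0,0],[0,0,0],[0,0,0],[0,0,0],[0,0,0],[0,0,0],[0,0,0],[0,0,0],[0,0,0]], "hand": [1,1,1,0.4,0.4,0.4,0.4,0.4,0.4,0.4]}' 25; python3 - <<'E'
from h import *
st();ax()
S,d=grab('side'); cv2.imwrite('pics/s10.png',np.hstack([cv2.resize(S[200:350,320:470],None,fx=2.64,fy=2.64),cv2.resize(grab('top')[0][130:250,310:430],None,fx=3.3,fy=3.3)]))
print(blobs(S,'red',(380,240,480,340),5))
E
```

```text
time: 24.6
ee_pos: [0.4719, -0.4163, 0.2166]
eef_rot: [-3.08, -0.582, -0.065]
contact_force: [-0.1, 0.1, -0.2]
gripper_width: 0.0512
t 24.6 p [ 0.4719 -0.4163  0.2166] rpy [-3.08  -0.582 -0.065] F [-0.1  0.1 -0.2] w 0.0512 q [ 0.84  0.43  0.04  2.12 -1.2   0.51  0.31]
jaw [-0.031 -0.998 -0.052] dir [ 0.552  0.026 -0.834]
[([409.0, 301.6], [406, 299, 7, 7, 30])]
```

View pics/s10.png

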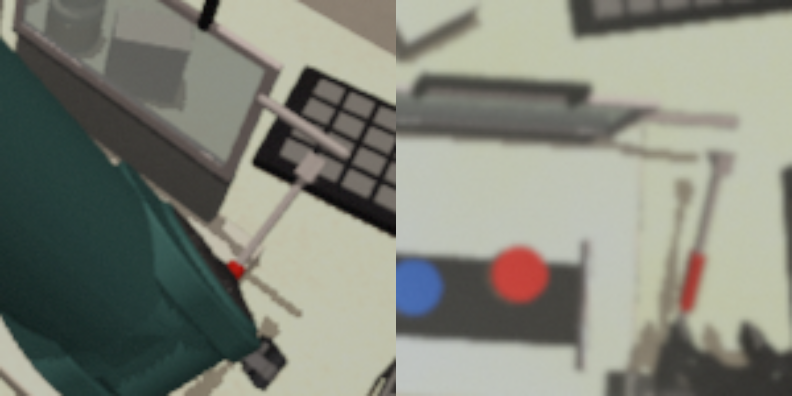

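```bash
python3 - <<'E'
from h import *
a,b=tri('top',[407.6,178.5],'side',[438.2,262.5]); print(a,b,'angle',np.arctan2(a[2]-.095,a[0]-.419))
# guard pin end & bar
a,b=tri('top',[310+(735-396)/3.3,130+122/3.3],'side',[320+345/2.64,200+152/2.64]); print('pin end',a,b)
E
```

```text
[ 0.6070468  -0.41782093  0.24644924] 0.00387728959284813 angle 0.6780131772813371
pin end [ 0.63836378 -0.43138146  0.24397595] 0.0009501512714914663
```

The stay's hook is at about 0.64–0.68 rad, by the pin, so it is set and released. Next, the red jar.

```bash
python3 -m creep '{"slide": [[4,0,20],[4,4,20],[4,8,20],[4,8,10],[4,14,0],[4,14,0],[4,14,0],[0,14,0],[0,14,0],[0,14,0]], "rotation": [[0,8.4,0],[0,8.4,0],[0,8.4,0],[0,8.4,0],[0,0,10],[0,0,10],[0,0,10],[0,0,10],[0,0,10],[0,0,10]], "hand": [0,0,0,0,0,0,0,0,0,0]}' 40 && python3 -m creep '{"slide": [[0,0,0],[0,0,0],[0,0,0],[0,0,0],[0,0,-20],[0,0,-20],[0,0,-20],[0,0,-20],[0,0,0],[0,0,0]], "rotation": [[0,0,10],[0,0,10],[0,0,10],[0,0,2],[0,0,0],[0,0,0],[0,0,0],[0,0,0],[0,0,0],[0,0,0]], "hand": [0,0,0,0,0,0,0,0,0,0]}'; python3 - <<'E'
from h import *
st();need((.9992,-.0401,0),(0,0,-1))
S,d=grab('side');T,_=grab('top'); print(blobs(T,'red',(245,140,385,262),8),blobs(S,'red',(255,225,385,340),8),blobs(T,'blue',(245,140,385,262),8),blobs(S,'blue',(255,225,385,340),8))
E
```

```text
time: 25.95
ee_pos: [0.5063, -0.2981, 0.2634]
eef_rot: [-3.086, -0.054, 1.037]
contact_force: [0.2, 0.5, 0.3]
gripper_width: 0.0852
time: 27.2
ee_pos: [0.509, -0.2902, 0.1741]
eef_rot: [-3.078, -0.065, 1.614]
contact_force: [0.3, -0.4, 0.7]
gripper_width: 0.0855
t 27.2 p [ 0.509  -0.2902  0.1741] rpy [-3.078 -0.065  1.614] F [ 0.3 -0.4  0.7] w 0.0855 q [ 0.41  0.52  0.06  1.92 -0.08  0.79  0.57]
jaw [ 0.997  0.047 -0.064] dir [-0.067  0.062 -0.996]
need rot [-3.7 -3.7 -4.9]
[([346.8, 213.1], [338, 205, 18, 17, 237]), ([265.3, 210.4], [261, 207, 9, 8, 43])] [([347.2, 293.0], [337, 282, 21, 22, 325])] [([315.2, 216.6], [307, 209, 18, 17, 241])] [([312.6, 272.2], [303, 263, 20, 20, 322])]
```

```bash
python3 - <<'E'
from h import *
for n,a,b in(('blue',[315.2,216.6],[312.6,272.2]),('red',[346.8,213.1],[347.2,293.0])):
  print(n,plane('top',[a],.075)[0],plane('side',[b],.07)[0],tri('top',a,'side',b))
E
```

```text
blue [ 0.50581494 -0.18401387  0.075     ] [ 0.5044639  -0.18345376  0.07      ] (array([ 0.50539432, -0.18390185,  0.06953658]), np.float64(0.0018485598804679924))
red [ 0.5182442  -0.28047042  0.075     ] [ 0.51709797 -0.28340046  0.07      ] (array([ 0.51891575, -0.28221703,  0.06602626]), np.float64(0.0006184923710072904))
```

The red jar was knocked about 4 cm, to (0.5185, −0.281), and still stands. I'll correct for that, then go down on it.

```bash
python3 -m creep '{"slide": [[5,5,0],[5,4,0],[0,0,-25],[0,0,-25],[0,0,-25],[0,0,0],[0,0,0],[0,0,0],[0,0,0],[0,0,0]], "rotation": [[-1.9,-1.9,-2.5],[-1.9,-1.9,-2.5],[0,0,0],[0,0,0],[0,0,0],[0,0,0],[0,0,0],[0,0,0],[0,0,0],[0,0,0]], "hand": [0,0,0,0,0,0,0,0,0,0]}'; python3 - <<'E'
from h import *
st();need((.9992,-.0401,0),(0,0,-1))
S,d=grab('side');T,_=grab('top'); print(blobs(T,'red',(245,140,385,262),8),blobs(S,'red',(255,225,385,340),8))
cv2.imwrite('pics/s11.png',np.hstack([cv2.resize(S[230:350,280:400],None,fx=3.3,fy=3.3),cv2.resize(T[150:270,280:400],None,fx=3.3,fy=3.3)]))
E
```

```text
time: 28.55
ee_pos: [0.5265, -0.2844, 0.1083]
eef_rot: [3.117, 0.011, 1.523]
contact_force: [0.5, 0.2, -0.8]
gripper_width: 0.0852
t 28.55 p [ 0.5265 -0.2844  0.1083] rpy [3.117 0.011 1.523] F [ 0.5  0.2 -0.8] w 0.0852 q [ 0.36  0.59  0.08  2.01 -0.09  0.52  0.45]
jaw [ 0.999 -0.047  0.024] dir [ 0.024 -0.012 -1.   ]
need rot [0.7 1.4 0.4]
[([265.3, 210.4], [261, 207, 9, 8, 43]), ([342.6, 213.6], [338, 206, 10, 16, 107])] [([348.9, 293.5], [337, 282, 21, 21, 265])]
```

View pics/s11.png

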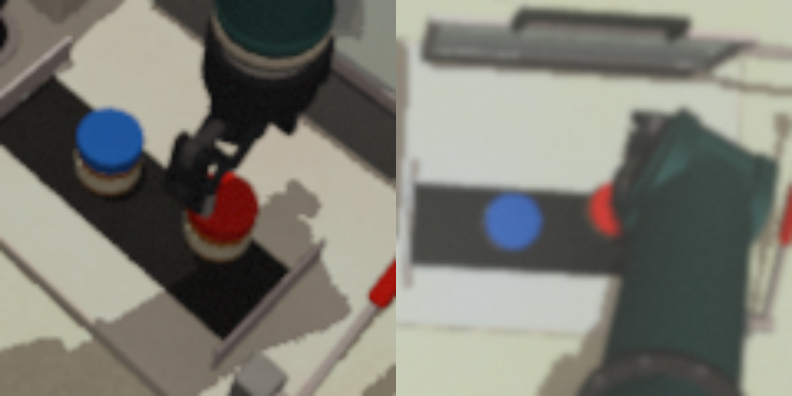

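The red jar is upright between the jaws. Descend and grip it.

```bash
python3 -m creep '{"slide": [[-5,2,0],[-3,1,-15],[0,0,-20],[0,0,-20],[0,0,-17],[0,0,0],[0,0,0],[0,0,0],[0,0,0],[0,0,0]], "rotation": [[0.7,1.4,0],[0,0,0],[0,0,0],[0,0,0],[0,0,0],[0,0,0],[0,0,0],[0,0,0],[0,0,0],[0,0,0]], "hand": [0,0,0,0,0,0,0.5,1,1,1]}' 40; python3 - <<'E'
from h import *
st();ax()
E
```

```text
time: 29.9
ee_pos: [0.5171, -0.2809, 0.032]
eef_rot: [-3.138, -0.001, 1.523]
contact_force: [0.6, -0.2, -1.2]
gripper_width: 0.0512
t 29.9 p [ 0.5171 -0.2809  0.032 ] rpy [-3.138e+00 -1.000e-03  1.523e+00] F [ 0.6 -0.2 -1.2] w 0.0512 q [ 0.38  0.71  0.06  2.03 -0.1   0.4   0.47]
jaw [ 0.999 -0.047 -0.003] dir [-0.003  0.001 -1.   ]
```

```bash
python3 -m creep '{"slide": [[0,0,30],[0,0,60],[0,0,60],[0,0,60],[0,0,60],[0,30,10],[0,58,0],[0,58,0],[0,58,0],[0,58,0]], "rotation": [[0,0,0],[0,0,0],[0,0,0],[0,0,0],[0,0,0],[0,0,0],[0,0,0],[0,0,0],[0,0,0],[0,0,0]], "hand": [1,1,1,1,1,1,1,1,1,1]}' && python3 -m creep '{"slide": [[12,58,0],[12,58,0],[12,58,0],[12,50,0],[12,30,-20],[0,0,0],[0,0,0],[0,0,0],[0,0,0],[0,0,0]], "rotation": [[0,0,0],[0,0,0],[0,0,0],[0,0,0],[0,0,0],[0,0,0],[0,0,0],[0,0,0],[0,0,0],[0,0,0]], "hand": [1,1,1,1,1,1,1,1,1,1]}'; python3 - <<'E'
from h import *
st();need((.9992,-.0401,0),(0,0,-1))
E
```

```text
time: 31.15
ee_pos: [0.5124, -0.0173, 0.3234]
eef_rot: [3.139, 0.001, 1.51]
contact_force: [0.3, 0.6, -0.5]
gripper_width: 0.0516
time: 32.4
ee_pos: [0.5688, 0.2456, 0.3046]
eef_rot: [3.138, 0.001, 1.513]
contact_force: [-0.5, 0.9, -0.9]
gripper_width: 0.051
t 32.4 p [0.5688 0.2456 0.3046] rpy [3.138e+00 1.000e-03 1.513e+00] F [-0.5  0.9 -0.9] w 0.051 q [-0.42  0.38 -0.09  1.78  0.04  0.98 -0.58]
jaw [ 0.998 -0.058  0.003] dir [ 0.003 -0.002 -1.   ]
need rot [0.1 0.2 1. ]
```

```bash
python3 -m creep '{"slide": [[8,2,-30],[8,2,-50],[0,0,-50],[0,0,-50],[0,0,-50],[0,0,-20],[0,0,0],[0,0,0],[0,0,0],[0,0,0]], "rotation": [[0,0,0],[0,0,0],[0,0,0],[0,0,0],[0,0,0],[0,0,0],[0,0,0],[0,0,0],[0,0,0],[0,0,0]], "hand": [1,1,1,1,1,1,1,1,1,1]}'; python3 - <<'E'
from h import *
st()
S,d=grab('side');b=blobs(S,'red',(175,150,260,250),8);print(b)
for c,_ in b: print(plane('side',[c],.095)[0])
E
```

```text
time: 33.65
ee_pos: [0.5925, 0.2481, 0.056]
eef_rot: [3.121, -0.006, 1.506]
contact_force: [-0.5, -0.4, -0.7]
gripper_width: 0.0513
t 33.65 p [0.5925 0.2481 0.056 ] rpy [ 3.121 -0.006  1.506] F [-0.5 -0.4 -0.7] w 0.0513 q [-0.43  0.71 -0.06  1.92  0.09  0.5  -0.62]
[([226.3, 168.9], [220, 161, 13, 16, 157]), ([226.7, 191.7], [213, 181, 28, 19, 101])]
[0.59192189 0.24026821 0.095     ]
[0.52889063 0.16743899 0.095     ]
```

```bash
python3 -m creep '{"slide": [[-5,1,-10],[-3,0,-15],[0,0,-12],[0,0,-7],[0,0,0],[0,0,0],[0,0,0],[0,0,0],[0,0,0],[0,0,0]], "rotation": [[0.8,0,0],[0,0,0],[0,0,0],[0,0,0],[0,0,0],[0,0,0],[0,0,0],[0,0,0],[0,0,0],[0,0,0]], "hand": [1,1,1,1,1,1,1,1,1,1]}'; python3 - <<'E'
from h import *
st();ax()
E
```

```text
time: 34.95
ee_pos: [0.5843, 0.2495, 0.0097]
eef_rot: [3.121, -0.022, 1.506]
contact_force: [-0.2, -1.4, -1.0]
gripper_width: 0.0513
t 34.95 p [0.5843 0.2495 0.0097] rpy [ 3.121 -0.022  1.506] F [-0.2 -1.4 -1. ] w 0.0513 q [-0.43  0.77 -0.06  1.95  0.09  0.4  -0.62]
jaw [ 0.998 -0.065  0.021] dir [ 0.022  0.021 -1.   ]
```

```bash
python3 -m creep '{"slide": [[0,0,-1],[0,0,0],[0,0,0],[0,0,0],[0,0,30],[0,0,50],[0,0,50],[0,0,50],[0,0,50],[0,0,50]], "rotation": [[0,0,0],[0,0,0],[0,0,0],[0,0,0],[0,0,0],[-1,1,0],[0,0,0],[0,0,0],[0,0,0],[0,0,0]], "hand": [1,0.4,0,0,0,0,0,0,0,0]}' && python3 -m creep '{"slide": [[-8,-58,0],[-8,-58,0],[-8,-58,0],[-8,-58,0],[-8,-58,0],[-8,-58,0],[-8,-58,0],[-8,-30,0],[0,0,0],[0,0,0]], "rotation": [[0,0,0],[0,0,0],[0,0,0],[0,0,0],[0,0,0],[0,0,0],[0,0,0],[0,0,0],[0,0,0],[0,0,0]], "hand": [0,0,0,0,0,0,0,0,0,0]}'; python3 - <<'E'
from h import *
st();need((.9992,-.0401,0),(0,0,-1))
S,d=grab('side');T,_=grab('top'); cv2.imwrite('pics/t12.png',T)
for n,q,b in(('red','red',(150,140,245,255)),('blue','blue',(245,190,330,262))):print(n,blobs(T,q,b,20))
for n,q,b in(('red','red',(175,150,260,250)),('blue','blue',(270,240,330,300))):print(n,blobs(S,q,b,20))
E
```

```text
time: 36.2
ee_pos: [0.58, 0.2474, 0.2922]
eef_rot: [-3.137, 0.002, 1.506]
contact_force: [-0.2, -0.1, 0.3]
gripper_width: 0.0851
time: 37.45
ee_pos: [0.5138, -0.1974, 0.2998]
eef_rot: [3.13, -0.006, 1.51]
contact_force: [0.6, 0.5, -0.8]
gripper_width: 0.0856
t 37.45 p [ 0.5138 -0.1974  0.2998] rpy [ 3.13  -0.006  1.51 ] F [ 0.6  0.5 -0.8] w 0.0856 q [ 0.26  0.29  0.04  1.94 -0.03  0.9   0.25]
jaw [ 0.998 -0.061  0.012] dir [ 0.012  0.005 -1.   ]
need rot [-0.3  0.7  1.2]
red [([175.4, 189.1], [166, 182, 19, 16, 237])]
blue [([315.2, 216.6], [307, 208, 18, 18, 251])]
red [([225.4, 184.4], [213, 174, 28, 26, 286])]
blue [([312.5, 272.2], [303, 263, 20, 20, 318])]
```

```bash
python3 -m creep '{"slide": [[-4,7,0],[-4,6,-30],[0,0,-50],[0,0,-50],[0,0,-40],[0,0,-20],[0,0,0],[0,0,0],[0,0,0],[0,0,0]], "rotation": [[0,0.7,1.2],[0,0,0],[0,0,0],[0,0,0],[0,0,0],[0,0,0],[0,0,0],[0,0,0],[0,0,0],[0,0,0]], "hand": [0,0,0,0,0,0,0,0,0,0]}' ; python3 - <<'E'
from h import *
st();ax()
print('red jar',plane('top',[[175.4,189.1]],.052)[0],'ring .585 .249; blue',plane('top',[[315.2,216.6]],.075)[0])
S,_=grab('side'); print(blobs(S,'blue',(270,240,330,300),20))
E
```

```text
time: 38.8
ee_pos: [0.5126, -0.169, 0.1093]
eef_rot: [3.133, -0.009, 1.56]
contact_force: [-0.6, -0.6, -0.5]
gripper_width: 0.0854
t 38.8 p [ 0.5126 -0.169   0.1093] rpy [ 3.133 -0.009  1.56 ] F [-0.6 -0.6 -0.5] w 0.0854 q [ 0.24  0.54  0.    2.12 -0.03  0.48  0.25]
jaw [ 1.    -0.011  0.008] dir [ 0.009  0.009 -1.   ]
red jar [0.58417769 0.24843755 0.052     ] ring .585 .249; blue [ 0.50581494 -0.18401387  0.075     ]
[([312.7, 272.4], [303, 263, 20, 20, 315])]
```

Red sits within 1 mm of its ring's centre. Blue needs dx −7, dy −15, down 76.

```bash
python3 -m creep '{"slide": [[-4,-8,0],[-3,-7,0],[0,0,-20],[0,0,-20],[0,0,-20],[0,0,-15],[0,0,0],[0,0,0],[0,0,0],[0,0,0]], "rotation": [[0,0,0],[0,0,0],[0,0,0],[0,0,0],[0,0,0],[0,0,0],[0,0,0],[0,0,0],[0,0,0],[0,0,0]], "hand": [0,0,0,0,0,0,0,0.5,1,1]}' ; python3 -m creep '{"slide": [[0,0,0],[0,0,0],[0,0,0],[0,0,0],[0,0,0],[0,0,0],[0,0,0],[0,0,0],[0,0,0],[0,0,0]], "rotation": [[0,0,0],[0,0,0],[0,0,0],[0,0,0],[0,0,0],[0,0,0],[0,0,0],[0,0,0],[0,0,0],[0,0,0]], "hand": [1,1,1,1,1,1,1,1,1,1]}'
```

```text
time: 40.1
ee_pos: [0.5058, -0.1907, 0.0354]
eef_rot: [3.127, -0.005, 1.553]
contact_force: [0.5, -0.1, -0.9]
gripper_width: 0.0515
time: 41.35
ee_pos: [0.5057, -0.1905, 0.0355]
eef_rot: [3.127, -0.005, 1.554]
contact_force: [0.5, -0.1, -1.2]
gripper_width: 0.051
```

```bash
python3 -m creep '{"slide": [[0,0,30],[0,0,60],[0,0,60],[0,0,60],[0,0,60],[0,30,10],[0,55,0],[0,55,0],[0,55,0],[0,55,0]], "rotation": [[0,0,0],[0,0,0],[0,0,0],[0,0,0],[0,0,0],[0,0,0],[0,0,0],[0,0,0],[0,0,0],[0,0,0]], "hand": [1,1,1,1,1,1,1,1,1,1]}' && python3 -m creep '{"slide": [[0,40,0],[0,25,0],[0,0,-50],[0,0,-50],[0,0,-50],[0,0,-50],[0,0,-30],[0,0,0],[0,0,0],[0,0,0]], "rotation": [[0,0,0],[0,0,0],[0,0,0],[0,0,0],[0,0,0],[0,0,0],[0,0,0],[0,0,0],[0,0,0],[0,0,0]], "hand": [1,1,1,1,1,1,1,1,1,1]}'; python3 - <<'E'
from h import *
st();ax()
S,d=grab('side');T,_=grab('top');z=bot.get_obs()['ee_pos'][2]+.0395
for n,im,b in(('top',T,(150,140,245,255)),('side',S,(175,150,265,250))):
  for c,s in blobs(im,'blue',b,20): print(n,c,s,plane(n,[c],z)[0])
E
```

```text
time: 42.6
ee_pos: [0.501, 0.0606, 0.3255]
eef_rot: [3.124, -0.003, 1.54]
contact_force: [0.7, 0.1, -1.2]
gripper_width: 0.0509
time: 43.85
ee_pos: [0.4996, 0.1353, 0.0929]
eef_rot: [3.116, -0.008, 1.553]
contact_force: [-0.6, 0.0, -0.7]
gripper_width: 0.0513
t 43.85 p [0.4996 0.1353 0.0929] rpy [ 3.116 -0.008  1.553] F [-0.6  0.  -0.7] w 0.0513 q [-0.27  0.55 -0.11  2.19  0.15  0.39 -0.52]
jaw [ 1.    -0.018  0.025] dir [ 0.026  0.008 -1.   ]
side [226.1, 195.1] [220, 187, 13, 17, 152] [0.4987716  0.12930452 0.13250169]
side [227.4, 225.9] [213, 214, 30, 23, 103] [0.42894626 0.04545665 0.13250169]
```

```bash
python3 -m creep '{"slide": [[-6,-3,0],[-5,-2,-15],[0,0,-20],[0,0,-20],[0,0,-15],[0,0,-7],[0,0,0],[0,0,0],[0,0,0],[0,0,0]], "rotation": [[-0.5,1.5,0],[0,0,0],[0,0,0],[0,0,0],[0,0,0],[0,0,0],[0,0,0],[0,0,0],[0,0,0],[0,0,0]], "hand": [1,1,1,1,1,1,1,1,1,1]}'; python3 - <<'E'
from h import *
st();ax()
E
```

```text
time: 45.2
ee_pos: [0.4924, 0.1308, 0.019]
eef_rot: [3.135, -0.002, 1.551]
contact_force: [-0.5, -0.2, -1.8]
gripper_width: 0.0513
t 45.2 p [0.4924 0.1308 0.019 ] rpy [ 3.135e+00 -2.000e-03  1.551e+00] F [-0.5 -0.2 -1.8] w 0.0513 q [-0.3   0.68 -0.07  2.21  0.17  0.24 -0.54]
jaw [ 1.    -0.02   0.006] dir [ 0.006  0.001 -1.   ]
```

```bash
python3 -m creep '{"slide": [[-3,0,-4],[0,0,-3],[0,0,0],[0,0,0],[0,0,0],[0,0,0],[0,0,0],[0,0,30],[0,0,50],[0,0,50]], "rotation": [[0,0,0],[0,0,0],[0,0,0],[0,0,0],[0,0,0],[0,0,0],[0,0,0],[0,0,0],[0,0,0],[0,0,0]], "hand": [1,1,1,0.4,0,0,0,0,0,0]}'; python3 -m creep '{"slide": [[0,0,50],[0,0,50],[0,0,50],[0,0,0],[0,0,0],[0,0,0],[0,0,0],[0,0,0],[0,0,0],[0,0,0]], "rotation": [[0,0,0],[0,0,0],[0,0,0],[0,0,0],[0,0,0],[0,0,0],[0,0,0],[0,0,0],[0,0,0],[0,0,0]], "hand": [0.2,0.2,0.2,0.2,0.2,0.2,0.2,0.2,0.2,0.2]}'; python3 - <<'E'
from h import *
st()
S,d=grab('side');T,_=grab('top'); cv2.imwrite('pics/s13.png',np.hstack([cv2.resize(S[140:260,175:315],(400,343)),cv2.resize(T[140:260,150:290],(400,343))]))
for q in('red','blue'):
 for n,im,b in(('top',T,(150,140,245,255)),('side',S,(175,150,262,250))):
  for c,s in blobs(im,q,b,20): print(q,n,c,s,plane(n,[c],.052)[0])
E
```

```text
time: 46.45
ee_pos: [0.4868, 0.1302, 0.1415]
eef_rot: [-3.141, 0.001, 1.552]
contact_force: [-0.5, 0.4, -0.2]
gripper_width: 0.0856
time: 47.7
ee_pos: [0.4845, 0.1291, 0.2953]
eef_rot: [-3.139, 0.002, 1.552]
contact_force: [0.3, -0.1, 0.4]
gripper_width: 0.0684
t 47.7 p [0.4845 0.1291 0.2953] rpy [-3.139e+00  2.000e-03  1.552e+00] F [ 0.3 -0.1  0.4] w 0.0684 q [-0.2   0.24 -0.18  2.03  0.06  0.88 -0.43]
red top [174.1, 187.4] [166, 181, 18, 14, 176] [0.58939947 0.25264378 0.052     ]
red side [225.4, 184.3] [213, 174, 28, 26, 284] [0.57058989 0.22818245 0.052     ]
blue top [212.8, 221.0] [207, 213, 13, 16, 147] [0.48742459 0.12983377 0.052     ]
blue side [225.8, 218.8] [213, 208, 29, 29, 304] [0.47901048 0.12287386 0.052     ]
```

View pics/s13.png

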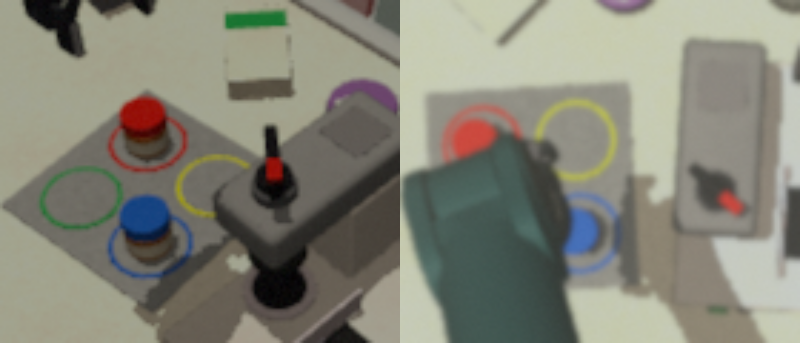

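Both jars stand inside their rings: red cap at crop (145,118), blue at (147,215). The thumbscrew is at (715,185) in the top crop, red mark at lower right. I'll measure the wing.

```bash
cat >> h.py <<'E'
def wing(T,box=(245,192,282,222),z=.228):
    "screw axis & direction of the red end from the top view"
    x0,y0,x1,y1=box; c=T[y0:y1,x0:x1].astype(int); g=c.max(2)
    red=(c[...,2]-c[...,1]>50); dark=(g<75)
    m=np.argwhere(red)[:,::-1]+[x0,y0]; w=np.argwhere(red|dark)[:,::-1]+[x0,y0]
    M=plane('top',m,z)[:,:2]; W=plane('top',w,z)[:,:2]; C=np.median(plane('top',np.argwhere(dark)[:,::-1]+[x0,y0],z)[:,:2],0)
    e=W.mean(0); u=np.linalg.eigh(np.cov((W-e).T))[1][:,1]; u*=np.sign(u@(M.mean(0)-e)); p=(W-e)@u; mid=e+u*(p.min()+p.max())/2
    print('mark',M.mean(0).round(4),'mean',e.round(4),'mid',mid.round(4),'len',np.ptp(p).round(4),'angle',np.degrees(np.arctan2(u[1],u[0])).round(1),'n',len(m),len(w)); return mid
E
python3 - <<'E'
from h import *
T=cv2.imread('pics/top0.png'); wing(T); wing(grab('top')[0])
E
```

```text
mark [ 0.5133 -0.0334] mean [ 0.5236 -0.0209] mid [ 0.5242 -0.0202] len 0.0578 angle -130.3 n 43 121
mark [ 0.5133 -0.0329] mean [ 0.5224 -0.0224] mid [ 0.5243 -0.0202] len 0.0578 angle -130.7 n 45 99
```

```bash
python3 -m creep '{"slide": [[4,-15,0],[4,-15,0],[4,-15,0],[4,-15,0],[4,-15,0],[4,-15,0],[4,-15,0],[4,-15,0],[4,-15,0],[4,-15,0]], "rotation": [[0,0,10],[0,0,10],[0,0,10],[0,0,10],[0,0,10],[0,0,10],[0,0,10],[0,0,10],[0,0,10],[0,0,10]], "hand": [0.5,0.5,0.5,0.5,0.5,0.5,0.5,0.5,0.5,0.5]}'
```

```text
time: 49.1
ee_pos: [0.5262, -0.0237, 0.2971]
eef_rot: [-3.141, 0.004, -2.924]
contact_force: [0.1, 0.8, 0.4]
gripper_width: 0.0429
```

```bash
python3 -m creep '{"slide": [[0,2,0],[0,0,0],[-1,0,0],[-1,0,-15],[0,0,-15],[0,0,-15],[0,0,0],[0,0,0],[0,0,0],[0,0,0]], "rotation": [[0,0,10],[0,0,10],[0,0,10],[0,0,7],[0,0,0],[0,0,0],[0,0,0],[0,0,0],[0,0,0],[0,0,0]], "hand": [0.5,0.5,0.5,0.5,0.5,0.5,0.5,0.5,0.5,0.5]}'; python3 - <<'E'
from h import *
st();need((np.sin(np.radians(-130.4)),-np.cos(np.radians(-130.4)),0),(0,0,-1))
E
```

```text
time: 50.35
ee_pos: [0.526, -0.0243, 0.2514]
eef_rot: [-3.138, 0.006, -2.266]
contact_force: [-0.5, 0.2, -1.1]
gripper_width: 0.0425
t 50.35 p [ 0.526  -0.0243  0.2514] rpy [-3.138  0.006 -2.266] F [-0.5  0.2 -1.1] w 0.0425 q [ 0.4   0.36 -0.56  2.02  0.26  0.82  2.14]
jaw [-0.768  0.641 -0.004] dir [ 0.007  0.002 -1.   ]
need rot [-0.1  0.4 -0.5]
```

```bash
python3 -m creep '{"slide": [[-2,4,0],[0,0,-15],[0,0,-18],[0,0,-15],[0,0,-4],[0,0,0],[0,0,0],[0,0,0],[0,0,0],[0,0,0]], "rotation": [[0,0,0],[0,0,0],[0,0,0],[0,0,0],[0,0,0],[0,0,0],[0,0,0],[0,0,0],[0,0,0],[0,0,0]], "hand": [0.5,0.5,0.5,0.5,0.5,0.7,1,1,1,1]}' 40; python3 - <<'E'
from h import *
st()
o=bot.get_obs();print(o['torque'])
E
```

```text
time: 51.6
ee_pos: [0.5246, -0.0198, 0.199]
eef_rot: [-3.134, 0.006, -2.265]
contact_force: [2.5, -7.9, 9.2]
gripper_width: 0.0121
t 51.6 p [ 0.5246 -0.0198  0.199 ] rpy [-3.134  0.006 -2.265] F [ 2.5 -7.9  9.2] w 0.0121 q [ 0.35  0.43 -0.52  2.08  0.32  0.71  2.07]
[-1.74285591 -0.25620737 -0.12936192]
```

```bash
python3 -m creep '{"slide": [[0,0,0],[0,0,0],[0,-1,4],[0,0,0],[0,0,0],[0,0,0],[0,0,0],[0,0,0],[0,0,0],[0,0,0]], "rotation": [[0,0,0],[0,0,0],[0,0,0],[0,0,0],[0,0,0],[0,0,0],[0,0,0],[0,0,0],[0,0,0],[0,0,0]], "hand": [0.6,0.6,0.6,0.6,0.8,1,1,1,1,1]}' 40; python3 - <<'E'
from h import *
st()
o=bot.get_obs();print(o['torque'])
E
```

```text
time: 52.85
ee_pos: [0.5248, -0.0201, 0.2041]
eef_rot: [-3.134, 0.007, -2.266]
contact_force: [-0.4, 0.0, 0.5]
gripper_width: 0.0114
t 52.85 p [ 0.5248 -0.0201  0.2041] rpy [-3.134  0.007 -2.266] F [-0.4  0.   0.5] w 0.0114 q [ 0.35  0.42 -0.53  2.07  0.32  0.72  2.08]
[-0.00623537  0.19203689 -0.00603029]
```

```bash
python3 -m creep '{"slide": [[0,0,0],[0,0,0],[0,0,0],[0,0,0],[0,0,0],[0,0,0],[0,0,0],[0,0,0],[0,0,0],[0,0,0]], "rotation": [[0,0,-7],[0,0,-7],[0,0,-7],[0,0,-7],[0,0,-7],[0,0,-7],[0,0,-7],[0,0,-7],[0,0,0],[0,0,0]], "hand": [1,1,1,1,1,1,1,1,1,1]}' 40; python3 - <<'E'
from h import *
st()
o=bot.get_obs();print(o['torque'])
wing(grab('top')[0])
E
```

```text
time: 54.1
ee_pos: [0.5236, -0.017, 0.2036]
eef_rot: [-3.136, 0.006, 3.02]
contact_force: [-0.4, 0.8, 0.9]
gripper_width: 0.0112
t 54.1 p [ 0.5236 -0.017   0.2036] rpy [-3.136  0.006  3.02 ] F [-0.4  0.8  0.9] w 0.0112 q [ 0.14  0.39 -0.26  2.08  0.16  0.69  1.23]
[-0.00437272  0.10644464 -0.08615918]
mark [nan nan] mean [ 0.5068 -0.0559] mid [nan nan] len nan angle nan n 0 170h.py:52: RuntimeWarning: Mean of empty slice.
  e=W.mean(0); u=np.linalg.eigh(np.cov((W-e).T))[1][:,1]; u*=np.sign(u@(M.mean(0)-e)); p=(W-e)@u; mid=e+u*(p.min()+p.max())/2
  ret = um.true_divide(
h.py:53: RuntimeWarning: Mean of empty slice.
  print('mark',M.mean(0).round(4),'mean',e.round(4),'mid',mid.round(4),'len',np.ptp(p).round(4),'angle',np.degrees(np.arctan2(u[1],u[0])).round(1),'n',len(m),len(w)); return mid
```

```bash
python3 -m creep '{"slide": [[0.5,-1,0],[0,-1,0],[0,-1,0],[0,0,0],[0,0,0],[0,0,0],[0,0,0],[0,0,0],[0,0,0],[0,0,0]], "rotation": [[0,0,-8],[0,0,-8],[0,0,-8],[0,0,-8],[0,0,-8],[0,0,-8],[0,0,-8],[0,0,-8],[0,0,-8],[0,0,0]], "hand": [1,1,1,1,1,1,1,1,1,1]}' 40; python3 - <<'E'
from h import *
st()
o=bot.get_obs();print(o['torque'])
E
```

```text
time: 55.4
ee_pos: [0.5263, -0.0141, 0.203]
eef_rot: [3.137, 0.005, 1.747]
contact_force: [-0.4, 0.3, 1.2]
gripper_width: 0.0112
t 55.4 p [ 0.5263 -0.0141  0.203 ] rpy [3.137 0.005 1.747] F [-0.4  0.3  1.2] w 0.0112 q [-0.12  0.38  0.07  2.09 -0.04  0.67  0.15]
[-0.05775589  0.2265899  -0.09715771]
```

```bash
python3 -m creep '{"slide": [[-1,-2,0],[0,-2,0],[0,-2,0],[0,-1,0],[0,-1,0],[0,0,0],[0,0,0],[0,0,0],[0,0,0],[0,0,0]], "rotation": [[0,0,-8],[0,0,-8],[0,0,-8],[0,0,-8],[0,0,-8],[0,0,-8],[0,0,-8],[0,0,-8],[0,0,-8],[0,0,0]], "hand": [1,1,1,1,1,1,1,1,1,1]}' 40; python3 - <<'E'
from h import *
st()
o=bot.get_obs();print(o['torque'])
E
```

```text
time: 56.65
ee_pos: [0.53, -0.0157, 0.2024]
eef_rot: [3.131, -0.004, 0.494]
contact_force: [0.5, -0.3, 1.8]
gripper_width: 0.0117
t 56.65 p [ 0.53   -0.0157  0.2024] rpy [ 3.131 -0.004  0.494] F [ 0.5 -0.3  1.8] w 0.0117 q [-0.38  0.41  0.41  2.09 -0.25  0.68 -0.88]
[ 0.12747727  0.25651094 -0.06829525]
```

```bash
python3 -m creep '{"slide": [[-2,-2,-0.5],[-2,-2,0],[-2,-1,0],[-1,0,0],[0,0,0],[0,0,0],[0,0,0],[0,0,0],[0,0,0],[0,0,0]], "rotation": [[0,0,-8],[0,0,-8],[0,0,-8],[0,0,-8],[0,0,-8],[0,0,-8],[0,0,-8],[0,0,-8],[0,0,-8],[0,0,0]], "hand": [1,1,1,1,1,1,1,1,1,1]}' 40; python3 - <<'E'
from h import *
st()
o=bot.get_obs();print(o['torque'])
E
```

```text
time: 57.9
ee_pos: [0.5318, -0.0186, 0.2027]
eef_rot: [3.095, -0.024, -0.609]
contact_force: [-1.4, -4.1, 3.6]
gripper_width: 0.0116
t 57.9 p [ 0.5318 -0.0186  0.2027] rpy [ 3.095 -0.024 -0.609] F [-1.4 -4.1  3.6] w 0.0116 q [-0.63  0.49  0.76  2.09 -0.43  0.73 -1.78]
[-0.34633324  0.29512474  6.10575814]
```

The moment jumped to 6 N·m after about 265°, so the screw is at its hard stop. I'll hold briefly, release and look at the mark.

```bash
python3 -m creep '{"slide": [[0,0,0],[0,0,0],[0,0,0],[0,0,0],[0,0,0],[0,0,0],[0,0,15],[0,0,40],[0,0,40],[0,0,0]], "rotation": [[0,0,-1],[0,0,0],[0,0,0],[0,0,0],[0,0,0],[0,0,0],[0,0,0],[0,0,0],[0,0,0],[0,0,0]], "hand": [1,1,1,0.5,0.5,0.5,0.5,0.5,0.5,0.5]}' 40; python3 -m creep '{"slide": [[0,30,20],[0,50,20],[0,50,0],[0,50,0],[0,0,0],[0,0,0],[0,0,0],[0,0,0],[0,0,0],[0,0,0]], "rotation": [[0,0,0],[0,0,0],[0,0,0],[0,0,0],[0,0,0],[0,0,0],[0,0,0],[0,0,0],[0,0,0],[0,0,0]], "hand": [0.5,0.5,0.5,0.5,0.5,0.5,0.5,0.5,0.5,0.5]}'; python3 - <<'E'
from h import *
st()
S,d=grab('side');T,_=grab('top');wing(T,z=.227)
cv2.imwrite('pics/s14.png',np.hstack([cv2.resize(S[120:340,175:445],(400,326)),cv2.resize(T[130:255,245:400],(400,326))]))
E
```

```text
time: 59.15
ee_pos: [0.5323, -0.0192, 0.302]
eef_rot: [3.109, -0.023, -0.662]
contact_force: [0.5, 1.6, 0.5]
gripper_width: 0.0426
time: 60.4
ee_pos: [0.528, 0.1613, 0.343]
eef_rot: [3.114, -0.015, -0.695]
contact_force: [-0.5, 0.6, 0.4]
gripper_width: 0.0426
t 60.4 p [0.528  0.1613 0.343 ] rpy [ 3.114 -0.015 -0.695] F [-0.5  0.6  0.4] w 0.0426 q [-1.07  0.36  0.91  1.89 -0.3   1.05 -2.31]
mark [ 0.5466 -0.0188] mean [ 0.5306 -0.0199] mid [ 0.5309 -0.0199] len 0.0546 angle 2.5 n 41 97
```

View pics/s14.png

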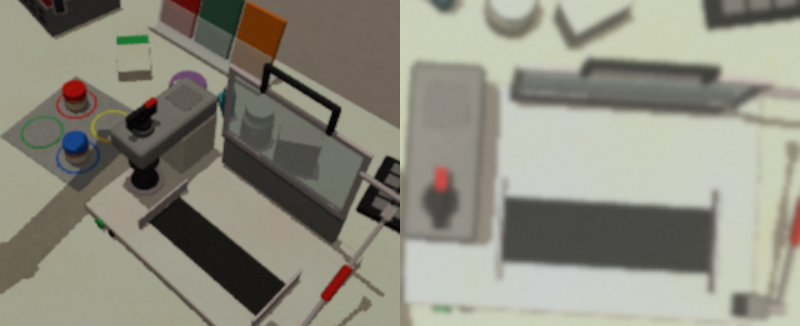

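The picture shows both jars in their rings, the guard up and the stay set. The red mark points almost straight back (wing angle about 2°), but the tool let go at −35°. The wing was aligned in the closed jaws (12 mm opening), so the screw either rebounded from the stop or moved on release. I'll re-grip and feel for the stop gently.

```bash
python3 -m creep '{"slide": [[0,-50,0],[0,-50,0],[-1,-50,-10],[-1,-30,-20],[0,0,-20],[0,0,-20],[0,0,-20],[0,0,0],[0,0,0],[0,0,0]], "rotation": [[0,0,10],[0,0,10],[0,0,10],[0,0,10],[0,0,2],[-0.8,0,0],[0,0,0],[0,0,0],[0,0,0],[0,0,0]], "hand": [0.5,0.5,0.5,0.5,0.5,0.5,0.5,0.5,0.5,0.5]}' 40; python3 - <<'E'
from h import *
st();need((np.sin(np.radians(2.5)),-np.cos(np.radians(2.5)),0),(0,0,-1))
E
```

```text
time: 61.75
ee_pos: [0.5282, -0.0239, 0.2536]
eef_rot: [3.099, -0.023, 0.063]
contact_force: [0.7, 0.6, 0.8]
gripper_width: 0.0431
t 61.75 p [ 0.5282 -0.0239  0.2536] rpy [ 3.099 -0.023  0.063] F [0.7 0.6 0.8] w 0.0431 q [-0.6   0.37  0.7   2.07 -0.28  0.78 -1.24]
jaw [ 0.062 -0.997  0.042] dir [ 0.025 -0.041 -0.999]
need rot [ 2.4  1.4 -1.1]
```

```bash
python3 -m creep '{"slide": [[-4,3,0],[0,0,-15],[0,0,-18],[0,0,-16],[0,0,0],[0,0,0],[0,0,0],[0,0,0],[0,0,0],[0,0,0]], "rotation": [[2.4,1.4,-1],[0,0,0],[0,0,0],[0,0,0],[0,0,0],[0,0,0],[0,0,0],[0,0,0],[0,0,0],[0,0,0]], "hand": [0.5,0.5,0.5,0.5,0.5,0.8,1,1,1,1]}' 40; python3 - <<'E'
from h import *
st()
o=bot.get_obs();print(o['torque'])
E
```

```text
time: 63.0
ee_pos: [0.525, -0.0176, 0.2037]
eef_rot: [-3.138, -0.004, 0.049]
contact_force: [0.1, 0.9, -2.4]
gripper_width: 0.0111
t 63.0 p [ 0.525  -0.0176  0.2037] rpy [-3.138 -0.004  0.049] F [ 0.1  0.9 -2.4] w 0.0111 q [-0.51  0.44  0.62  2.1  -0.4   0.71 -1.15]
[ 0.15086739  0.04600975 -0.08905284]
```

```bash
python3 -m creep '{"slide": [[0,0,0],[0,0,0],[0,0,0],[0,0,0],[0,0,0],[0,0,0],[0,0,0],[0,0,0],[0,0,0],[0,0,0]], "rotation": [[0,0,-4],[0,0,-4],[0,0,-4],[0,0,-4],[0,0,-4],[0,0,0],[0,0,0],[0,0,0],[0,0,0],[0,0,0]], "hand": [1,1,1,1,1,1,1,1,1,1]}' 40; python3 - <<'E'
from h import *
st()
o=bot.get_obs();print(o['torque'])
E
```

```text
time: 64.25
ee_pos: [0.5242, -0.0171, 0.2039]
eef_rot: [3.133, 0.0, -0.251]
contact_force: [-0.7, 0.4, -0.6]
gripper_width: 0.0114
t 64.25 p [ 0.5242 -0.0171  0.2039] rpy [ 3.133  0.    -0.251] F [-0.7  0.4 -0.6] w 0.0114 q [-0.59  0.47  0.72  2.1  -0.45  0.73 -1.4 ]
[0.0185549  0.07988447 2.0453146 ]
```

```bash
for i in 1; do python3 -m creep '{"slide": [[0,0,0],[0,0,0],[0,0,0],[0,0,0],[0,0,0],[0,0,0],[0,0,0],[0,0,0],[0,0,0],[0,0,0]], "rotation": [[0,0,2],[0,0,0],[0,0,0],[0,0,0],[0,0,0],[0,0,0],[0,0,0],[0,0,0],[0,0,0],[0,0,0]], "hand": [1,1,1,1,1,1,1,1,1,1]}' 40; python3 -c "
from h import *
st();print(bot.get_obs()['torque'])"; python3 -m creep '{"slide": [[0,0,0],[0,0,0],[0,0,0],[0,0,0],[0,0,0],[0,0,0],[0,0,0],[0,0,0],[0,0,0],[0,0,0]], "rotation": [[0,0,2],[0,0,0],[0,0,0],[0,0,0],[0,0,0],[0,0,0],[0,0,0],[0,0,0],[0,0,0],[0,0,0]], "hand": [1,1,1,1,1,1,1,1,1,1]}' 40; python3 -c "
from h import *
st();print(bot.get_obs()['torque'])";  done
```

```text
time: 65.5
ee_pos: [0.5242, -0.0172, 0.2039]
eef_rot: [3.134, -0.0, -0.217]
contact_force: [0.0, -0.3, -1.8]
gripper_width: 0.0113
t 65.5 p [ 0.5242 -0.0172  0.2039] rpy [ 3.134 -0.    -0.217] F [ 0.  -0.3 -1.8] w 0.0113 q [-0.58  0.46  0.71  2.1  -0.44  0.73 -1.37]
[0.03636956 0.09370193 1.67238133]
time: 66.75
ee_pos: [0.5242, -0.0172, 0.2038]
eef_rot: [3.135, -0.0, -0.185]
contact_force: [0.6, -0.0, -1.5]
gripper_width: 0.0111
t 66.75 p [ 0.5242 -0.0172  0.2038] rpy [ 3.135 -0.    -0.185] F [ 0.6 -0.  -1.5] w 0.0111 q [-0.57  0.46  0.7   2.1  -0.43  0.72 -1.35]
[0.08502186 0.0954943  1.33816494]
```

The moment falls in proportion to the yaw, about 10.9 N·m/rad, and reaches zero near yaw −0.06 rad. That is the stop, with elastic wind-up beyond it, and the first grip's 6.1 N·m at −0.61 fits the same line. The screw is bottomed now, so I back off to yaw ≈ −0.06 + 3.14 = 3.08.

```bash
python3 -m creep '{"slide": [[0,0,0],[0,0,0],[0,0,0],[0,0,0],[0,0,0],[0,0,0],[0,0,0],[0,0,0],[0,0,0],[0,0,0]], "rotation": [[0,0,9],[0,0,9],[0,0,9],[0,0,9],[0,0,9],[0,0,9],[0,0,9],[0,0,9],[0,0,9],[0,0,0]], "hand": [1,1,1,1,1,1,1,1,1,1]}' 40; python3 -c "
from h import *
st();print(bot.get_obs()['torque'])"
```

```text
time: 68.0
ee_pos: [0.5262, -0.0197, 0.2042]
eef_rot: [-3.141, -0.018, 1.184]
contact_force: [0.6, 2.6, -1.6]
gripper_width: 0.0114
t 68.0 p [ 0.5262 -0.0197  0.2042] rpy [-3.141 -0.018  1.184] F [ 0.6  2.6 -1.6] w 0.0114 q [-0.26  0.39  0.29  2.09 -0.2   0.68 -0.22]
[0.23247734 0.10994643 0.04792124]
```

Moved 78°, with 1.9 rad (108.6°) still to go.

```bash
python3 -m creep '{"slide": [[0,0,0.5],[0,0,0],[0,0,0],[0,0,0],[0,0,0],[0,0,0],[0,0,0],[0,0,0],[0,0,0],[0,0,0]], "rotation": [[0,0,10],[0,0,10],[0,0,10],[0,0,10],[0,0,10],[0,0,10],[0,0,10],[0,0,10],[0,0,10],[0,0,0]], "hand": [1,1,1,1,1,1,1,1,1,1]}' 40; python3 -c "
from h import *
st();print(bot.get_obs()['torque'])"
```

```text
time: 69.25
ee_pos: [0.5292, -0.0185, 0.2049]
eef_rot: [3.13, -0.024, 2.723]
contact_force: [-0.7, 1.8, -0.5]
gripper_width: 0.0111
t 69.25 p [ 0.5292 -0.0185  0.2049] rpy [ 3.13  -0.024  2.723] F [-0.7  1.8 -0.5] w 0.0111 q [ 0.06  0.39 -0.12  2.06  0.04  0.71  1.06]
[ 0.07505873 -0.06398649  0.10568281]
```

```bash
python3 -m creep '{"slide": [[0,0,0],[0,0,0],[0,0,0],[0,0,0],[0,0,0],[0,0,0],[0,0,0],[0,0,15],[0,0,40],[0,0,40]], "rotation": [[0,0,8],[0,0,8],[0,0,4],[0,0,0],[0,0,0],[0,0,0],[0,0,0],[0,0,0],[0,0,0],[0,0,0]], "hand": [1,1,1,1,0.5,0.5,0.5,0.5,0.5,0.5]}' 40; python3 -m creep '{"slide": [[-10,50,10],[-10,50,0],[-10,50,0],[-10,50,0],[0,50,0],[0,50,0],[0,50,0],[0,30,0],[0,0,0],[0,0,0]], "rotation": [[0,0,0],[0,0,0],[0,0,0],[0,0,0],[0,0,0],[0,0,0],[0,0,0],[0,0,0],[0,0,0],[0,0,0]], "hand": [0.5,0.5,0.5,0.5,0.5,0.5,0.5,0.5,0.5,0.5]}'; python3 - <<'E'
from h import *
st()
S,d=grab('side');T,_=grab('top');wing(T,z=.228)
for q in('red','blue'):
 for n,im,b in(('top',T,(150,140,245,255)),('side',S,(175,150,262,250))):
  for c,s in blobs(im,q,b,20): print(q,n,c,s,plane(n,[c],.052)[0])
cv2.imwrite('pics/s15.png',np.hstack([cv2.resize(S[120:340,175:445],(400,326)),cv2.resize(T[110:290,150:410],(400,326))]))
E
```

```text
time: 70.5
ee_pos: [0.5276, -0.02, 0.3015]
eef_rot: [3.13, -0.03, 3.041]
contact_force: [0.5, 0.1, 0.3]
gripper_width: 0.0432
time: 71.75
ee_pos: [0.4896, 0.37, 0.3287]
eef_rot: [3.122, -0.006, 3.029]
contact_force: [-0.3, -0.2, 0.2]
gripper_width: 0.0431
t 71.75 p [0.4896 0.37   0.3287] rpy [ 3.122 -0.006  3.029] F [-0.3 -0.2  0.2] w 0.0431 q [-0.44  0.37 -0.37  1.76  0.13  1.03  0.61]
mark [ 0.5066 -0.0166] mean [ 0.5202 -0.0194] mid [ 0.5232 -0.0198] len 0.0581 angle 170.8 n 46 95
red top [175.4, 189.1] [166, 182, 19, 16, 237] [0.58417769 0.24843755 0.052     ]
red side [225.4, 184.4] [213, 174, 28, 26, 285] [0.57030145 0.22785625 0.052     ]
blue top [210.6, 220.5] [203, 213, 16, 16, 210] [0.48884229 0.13666625 0.052     ]
blue side [225.8, 218.9] [213, 208, 29, 29, 307] [0.47876191 0.12259312 0.052     ]
```

View pics/s15.png

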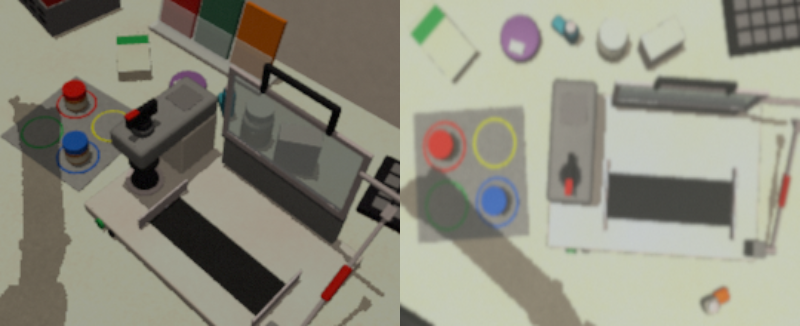

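The final view shows both jars in their rings, red within 1 mm and blue within 1 mm of centre. The guard is up, the stay is set and the mark points forward at about 171°. The robot is clear of everything, so I'm handing in.

```bash
python3 -c "
from h import *
a=cv2.imread('pics/top0.png')[100:300,150:410];b=grab('top')[0][100:300,150:410]
bot.hand_in();st()"
```

```text
the job is handed in; nothing more can be done
the job is handed in; nothing more can be done
```

The job is done and handed in at about 72 s of the 210 s allowed. I raised the guard, set its stay, put both jars in their rings, bottomed the preload screw and backed it off half a turn. The hand-in gives no verdict.

- **Jars:** only the red and blue jars were there. The red jar was knocked about 4 cm on the belt before I reached it, so I measured it again before gripping. Both stand upright, and the top view puts each about 1 mm from its ring's centre.
- **Guard and stay:** the last picture shows the guard upright and the stay set. When I set it, the stay measured about 0.64–0.68 rad.
- **Screw:** I estimate it is 168–178° back from the stop, within the 160–200° allowed. The jaws' final yaw against the felt stop gives about 178°. The red mark gives 168–175°, depending on where the stop is taken.

**Disagreement on the stop:** on the first winding the moment reached about 6 N·m. After release the wing stood at about 2°, while the jaws had let go at −35°. I took this as elastic wind-up past the stop. I then felt for the stop again gently, and its torque against angle put it at about −3.5°, which I used as zero. The two stop readings differ by about 6°.

**Bystanders:** I saw no change in them in the last picture, but I did not measure them against the first one.

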